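Level the tabletop camera base with a slot-in spirit level

TASK

Take the blue spirit level out of the lens case and push its flat steel foot fully down into the slot on the tilted plate of the levelling base. Then let go of it, grip the orange knob, press it well down against its spring and, keeping it down, turn it until the bubble sits centred between the two black lines. Finish there with the knob still gripped and pressed down (the program ends while holding it), and leave the lens hood, the filters, the bowl and the remote trigger where they are.

Things in the scene. Friction and masses are not known exactly. Their poses are not given: they have to be found in the camera images.
- level: Blue spirit level, 24 (own x) x 84 (own y) x 26 mm high, 116 g, upright. Origin: centre of the blue body's underside. Below it a steel blade foot, 5 (x) x 36 (y) x 13 mm deep. On top, along y, a green vial with a white bubble between two black lines. It starts in the lens case, underside on the case's top, 34 mm above the stool. It may go into the plate either way round.
- bubble (a joint): Where the white bubble (13 mm long) stands along the vial, in m along the level's own +y: 0 is midway between the black lines (inner edges 18 mm apart), stops at -0.026 and 0.026. It runs to the higher end, 0.3 m per rad of tilt, and settles in about 1 s.
- slot (a point): Centre of the slot's mouth, on top of the black shoe block (24 x 62 mm, 16 mm high) on the aluminium plate, 42 to 48 mm above the stool. Its y runs along slot and plate towards the plate's hinge, its z is square to the plate. Slot 8 (x) x 42 (y) x 16 mm deep. Fully home, the level's origin is here. At first the plate's end by the knob is low by 0.025 to 0.075 rad.
- knob_top (a point): Centre of the top of the orange ribbed round knob, diameter 38, 28 mm high, axis upright; 73 mm above the stool when up, 120 mm from the slot. It turns the levelling screw: clockwise from above raises the plate's end by the knob, 0.06 rad of tilt per rad of knob, anticlockwise lowers it. The screw stays put when let go.
- press (a joint): How far the orange knob is pressed down on its shaft, in m: 0 is up, 0.007 the bottom stop. The spring takes 0.5 N to start and 1.8 N per mm, about 13 N at the stop. It counts as pressed down beyond 4.5 mm.
- knob: The orange knob's screw shaft, turning with the knob; origin on the knob's axis at the top of the grey block (30 mm square) under it, 38 mm above the stool. Beside that block the base is only 10 mm high, so fingers have room beside the knob.
- base: Levelling base, fixed to the stool: black bottom plate 100 mm (own x) x 240 mm (own y), 10 mm thick, origin at the centre of its underside. The hinge is at its +y end (y = 105 mm), the knob at y = -90 mm.
- case: Lower half of the hard lens case, black rim and grey insert, fixed: 108 mm (own x) x 140 mm (own y), 34 mm high, origin at the centre of its underside; the level's slot (10 x 44 mm, 18 mm deep) is in the middle of its top face, along its y.
- hood: Silver lens hood, an open ring 72 mm in diameter and 42 mm high, loose; bystander. Origin at the centre of its underside.
- filters: Two glass filters stacked, 72 mm in diameter, 17 mm high together, loose; bystander. Origin at the centre of the underside.
- bowl: Blue ceramic trinket bowl, 84 mm in diameter and 35 mm high, loose; bystander. Origin at the centre of its underside.
- trigger: Grey remote trigger, 38 x 85 x 18 mm, lying loose; bystander. Origin at the centre of its underside.
There are look-alikes about, which are no part of the job. What is shaped like the level but yellow is not meant.

How it is judged:
On the way, in this order (a step that is already met when the one before it is completed fails the run):
1. the level's foot is fully down in the plate's slot and the level is let go (z of level in the frame of slot between -0.003 and 0.002 m and x of level in the frame of slot between -0.004 and 0.004 m and y of level in the frame of slot between -0.006 and 0.006 m and angle between the y axis of level and the y axis of slot, either way round below 0.12 rad and angle between the z axis of level and the z axis of slot, either way round below 0.05 rad and contact force between the fingers and level below 0.2 N), for 0.2 s.
2. the knob is gripped and pressed down while the bubble is still off centre (all of step 1 and value of joint press above 0.0045 m and contact force between the fingers and knob above 1 N and (value of joint bubble above 0.0035 m or value of joint bubble below -0.0035 m)), for 0.1 s.
3. with the knob held pressed down, the bubble is centred (all of step 1 and value of joint bubble between -0.003 and 0.003 m and value of joint press above 0.0045 m and contact force between the fingers and knob above 1 N), for 0.3 s.
At the end, for the whole second after the job is handed in: The level stands fully home in the plate's slot (underside within 2 mm of the mouth), at rest and not touched by the fingers; its bubble is within 3 mm of the middle; and the fingers still hold the orange knob (over 1 N), pressed in by more than 4.5 mm (all of step 3 and linear speed of level below 0.02 m/s); the arm keeps its last pose, push and grip.
It fails at once if the hood is knocked away or tipped (distance of hood from where it was at the start of the episode above 0.03 m or angle between hood's own z axis and vertical above 0.4 rad).
It fails at once if the filters is knocked away or tipped (distance of filters from where it was at the start of the episode above 0.03 m or angle between filters's own z axis and vertical above 0.4 rad).
It fails at once if the bowl is knocked away or tipped (distance of bowl from where it was at the start of the episode above 0.03 m or angle between bowl's own z axis and vertical above 0.4 rad).
It fails at once if the trigger is knocked away or tipped (distance of trigger from where it was at the start of the episode above 0.03 m or angle between trigger's own z axis and vertical above 0.4 rad).
It also fails if it takes over 45 s, if anything falls off the work surface, if the arm or the gripper's body presses on something with over 40 N, if the wrist force passes 120 N, or if a joint passes its speed limit or range.

ROBOT

A 6-joint arm with a two-finger parallel gripper is mounted at the origin on the work surface. World frame = base frame: x ahead of the robot, y to its left, z up, the work surface at z = 0. Lengths are in m, angles in rad, forces in N, time in s.
With the tool pointing down it reaches from about 0.25 to 0.8 m from the base axis. Payload 8.5 kg.
Tool frame: the origin (TCP) lies midway between the tips of the shut fingers; the grasp point (between the pads) lies 19 mm behind it; z points along the fingers, x is the direction in which the jaws open and shut, and the axes are right-handed (so a half turn about z gives the same grasp; the last joint's range is limited). The gripper opens to 85 mm and grips with 20 to 120 N. Pads are 22 mm wide; open, the fingers measure 114 mm over their backs; the gripper's body (76 mm by 85 mm) begins 54 mm behind the grasp point. The pads swing forward as they close: fully open they stand 13 mm farther back than shut.
Start: joints at [1.154, 0.238, -0.013, 1.319, 0, 1.571], TCP at [0.213, 0.48, 0.231] pointing down, gripper open.
Joint ranges: [-2.66, 2.66], [-1.03, 1.9], [-1.14, 1.46], [-1.82, 2.27], [-1.45, 1.34], [-3.14, 3.14]. Speed limits (rad/s): [2.22, 2.22, 2.79, 3.14, 3.14, 3.14].

INTERFACE

Orientations are given as a rotation vector (axis times angle).
In Python, from workcell import arm gives the robot as it stands.
- The arm moves only by the tool play_rows, never from a script. Its argument "commands" is a list of rows, each an object with "fingers": the finger opening in mm, from 0 to 85.4; "linear": the shift along the tool's x, y, z in mm, a list of three; "roll": the turn about the tool's z in rad. In form: [{"fingers": fingers, "linear": [tx, ty, tz], "roll": roll}, ...]. A call has 1 to 8 rows; each row shifts and turns the commanded pose from where the row before left it, along the tool's axes as they then stand; what a row does not reach is not made up. A row lasts 1/10 s, in which the tool goes at most 50 mm and 8.59 degrees, less where a joint would pass 70% of its speed; a pose out of reach is approached as far as the arm can. A call is refused whole if a number of a shift passes 50 or a number of a turn 0.15, either way. A call with a gripper value outside its range is refused whole. The fingers move at their own pace and stop on an object; "squeeze" is the grip in N (left out, the last holds). Time passes only in rows, so rows that do not move let the fingers close. It gives the time, the measured TCP pose, the force and the opening at its end, in the units of the state.
- arm.get_state(): the state, without advancing time (a new reading comes with each control period).
- arm.grab_frame(name): name is "scene" or "top"; returns a dict with "pixels" (480x640x3 uint8, red, green, blue), "fov_y" (degrees; the focal length in pixels is half the picture's height over the tangent of half this angle, whatever the lens; pixels are square), "cx", "cy" (the principal point, pixels), "k1" (the pictures are not rectified: a ray, as slopes to the right and down, at radius r is drawn at 1 + k1 r^2 times it, then the intrinsics apply), "world_from_camera" (4x4, takes a point from camera to world coordinates). Camera axes: x right, y up, looking along -z (the intrinsics and any distortion apply to the point x, -y, -z); pixel columns grow to the right and rows downward; lengths in m; the calibration is good to about 2 mm. A picture is of the moment at which its call begins. There is no depth.
- arm.hand_in(): hands the job in, once; it reports no verdict.
Trained networks look in the newest picture that a camera, given by its name, has taken for a name from the list of things; names that differ only in an ending like _2 or _b are one class to them, and where a whole thing is asked for, a point or a joint stands for the part that bears it (a point fixed in the world has none). Each returns a list of dicts, best first, with "score" (0 to 1); they miss things now and then, are a little off and sometimes report something else, mostly with a low value. They report only what shows in the picture. A call takes as long as a camera call. They do not tell look-alikes from the thing itself.
- arm.recognise(thing, camera): "location" ([x, y, z] in m, in world coordinates, good to about 4 mm: the middle of the surface that is visible of it).
The state is a dict: "time": time; "joints": joint angles; "qvel": joint speeds; "joint_torque": joint torques, N m; "tool_pos": TCP position; "tcp_rot": TCP orientation; "force": force on the tool from outside, world axes, zero at the start; "torque": the same for the moment, N m; "finger_gap": opening from 0.0 (shut) to 1.0 (fully open).
Only numpy, scipy, OpenCV 4.12 (cv2) and the standard library are available. Lean on these libraries where they do the work, as an engineer would, in place of code of your own. Each camera call takes 0.05 s, during which the arm holds its last target.

## Working session

There is one attempt and no reset: what is moved stays moved. The work goes in short steps, Python scripts to look and compute and a tool call to move; the robot and the scene stay as the last step left them, time stands still between calls to the robot, and variables do not carry over. Pictures are saved under pics/ and viewed, and the job is handed in when it is done.

Besides the shell and the picture viewer there is one more tool, called by a JSON object that holds its "method" and its "body". play_rows: Moves the arm, as the interface text tells. Its arguments: {"type":"object","properties":{"commands":{"type":"array"},"squeeze":{"type":"number"}},"required":["commands"]}

```bash
mkdir -p pics; ls; python3 - <<'E'
from workcell import arm
import cv2,json
for n in ("scene","top"):
    f=arm.grab_frame(n)
    cv2.imwrite(f"pics/{n}0.png",f["pixels"][:,:,::-1])
    print(n,f["fov_y"],f["cx"],f["cy"],f["k1"],f["world_from_camera"])
    for t in ["level","slot","knob_top","knob","base","case","hood","filters","bowl","trigger"]:
        try: print(t,[(round(d["score"],2),[round(float(v),3) for v in d["location"]]) for d in arm.recognise(t,n)])
        except Exception as e: print(t,e)
print(arm.get_state())
E
```

```text
pics
scene 55.32627999775113 316.56798565105964 242.59176073616115 0.040634075912732506 [[-0.53776477 -0.49989428  0.67890704  1.01836781]
 [ 0.84297824 -0.30541447  0.44284274  0.26050881]
 [-0.01402652  0.81044908  0.58564114  0.47936393]
 [ 0.          0.          0.          1.        ]]
level [(0.86, [0.562, -0.184, 0.058]), (0.7, [0.761, 0.107, 0.018]), (0.59, [0.367, -0.042, 0.032])]
slot [(0.69, [0.547, 0.155, 0.032])]
knob_top [(0.86, [0.566, 0.032, 0.075])]
knob [(0.96, [0.568, 0.035, 0.072])]
base [(0.74, [0.564, 0.135, 0.025])]
case [(0.62, [0.582, -0.168, 0.035])]
hood [(0.56, [0.791, -0.0, 0.027])]
filters [(0.89, [0.788, -0.128, 0.018])]
bowl [(0.83, [0.759, 0.106, 0.019]), (0.36, [0.567, 0.032, 0.073])]
trigger [(0.71, [0.393, 0.075, 0.017]), (0.41, [0.563, -0.185, 0.055])]
top 51.14520961074275 321.50478809266093 233.26270904917803 -0.04688183493689074 [[ 0.09489582  0.96615346 -0.23987971  0.39425957]
 [-0.99548205  0.09132332 -0.02599112 -0.0385888 ]
 [-0.0032048   0.2412624   0.97045463  0.8691799 ]
 [ 0.          0.          0.          1.        ]]
level [(0.91,
[... 350 characters left out ...]
, 0.02])]
trigger [(0.96, [0.382, 0.07, 0.025])]
{'time': 1.1, 'joints': array([ 1.15399123e+00,  2.38224133e-01, -1.35280732e-02,  1.31915514e+00,
       -3.35118906e-06,  1.57080332e+00]), 'qvel': array([ 0.00106601,  0.00072617,  0.00073634,  0.00220642,  0.00196623,
       -0.0009875 ]), 'joint_torque': array([ 6.72093793e-04, -5.38589394e+01,  3.46698582e+01,  2.74240614e-03,
        1.77879469e-04, -2.48481922e-05]), 'tool_pos': array([0.21252724, 0.48001821, 0.2312526 ]), 'tcp_rot': array([ 2.63293847e+00,  1.71372144e+00, -1.43287261e-04]), 'force': array([0.10852636, 0.25004046, 0.13436639]), 'torque': array([-0.03967816,  0.01250973, -0.03191178]), 'finger_gap': 1.0008885070888287}
```

View pics/scene0.png

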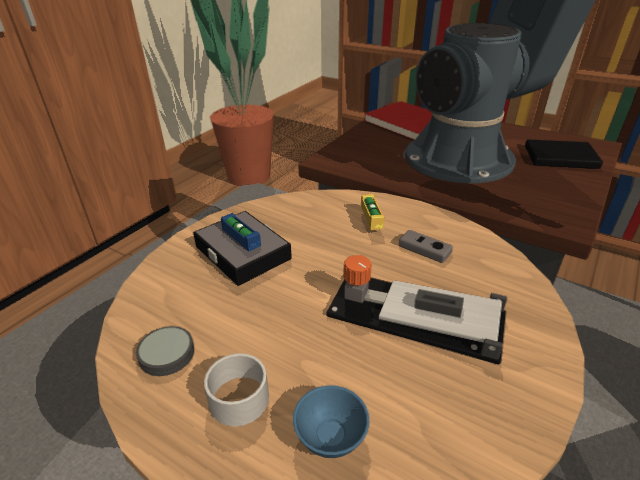

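View pics/top0.png

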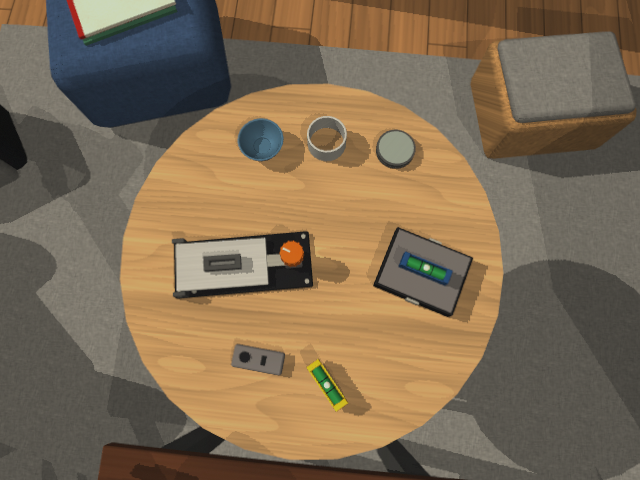

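```bash
cat > h.py <<'E'
import numpy as np, cv2
CAM={}
def reg(f,n):
    CAM[n]=dict(h=480,fov=f["fov_y"],cx=f["cx"],cy=f["cy"],k1=f["k1"],T=np.array(f["world_from_camera"]))
def ray(n,u,v):
    c=CAM[n];F=240/np.tan(np.radians(c["fov"]/2))
    xd,yd=(u-c["cx"])/F,(v-c["cy"])/F
    x,y=xd,yd
    for _ in range(20):
        s=1+c["k1"]*(x*x+y*y);x,y=xd/s,yd/s
    d=c["T"][:3,:3]@np.array([x,-y,-1]);return c["T"][:3,3],d/np.linalg.norm(d)
def onz(n,u,v,z):
    o,d=ray(n,u,v);return o+d*(z-o[2])/d[2]
def proj(n,p):
    c=CAM[n];F=240/np.tan(np.radians(c["fov"]/2))
    q=c["T"][:3,:3].T@(np.asarray(p)-c["T"][:3,3]);x,y=q[0]/-q[2],-q[1]/-q[2]
    s=1+c["k1"]*(x*x+y*y);return np.array([c["cx"]+F*x*s,c["cy"]+F*y*s])
def tri(a,b):
    A=[];B=[]
    rs=[ray("scene",*a),ray("top",*b)]
    M=sum(np.eye(3)-np.outer(d,d) for o,d in rs);v=sum((np.eye(3)-np.outer(d,d))@o for o,d in rs)
    p=np.linalg.solve(M,v);return p,[np.linalg.norm((np.eye(3)-np.outer(d,d))@(p-o)) for o,d in rs]
def load():
    import pickle;CAM.update(pickle.load(open("cam.pkl","rb")))
E
python3 - <<'E'
from workcell import arm
import cv2,pickle,h
for n in("scene","top"): h.reg(arm.grab_frame(n),n)
pickle.dump(h.CAM,open("cam.pkl","wb"))
s=cv2.imread("pics/scene0.png");t=cv2.imread("pics/top0.png")
def crop(im,x,y,w,hh,k,nm):
    cv2.imwrite(nm,cv2.resize(im[y:y+hh,x:x+w],None,fx=k,fy=k,interpolation=cv2.INTER_CUBIC))
crop(t,365,220,120,100,6,"pics/t_case.png");crop(t,165,225,160,80,5,"pics/t_base.png")
crop(s,185,195,120,90,6,"pics/s_case.png");crop(s,320,250,200,115,4,"pics/s_base.png")
E
```

```text
(no output)
```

View pics/t_case.png

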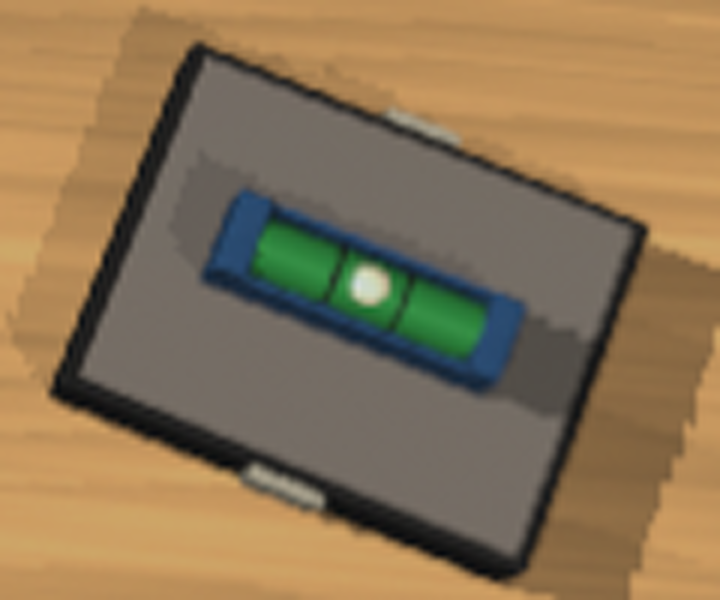

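View pics/t_base.png

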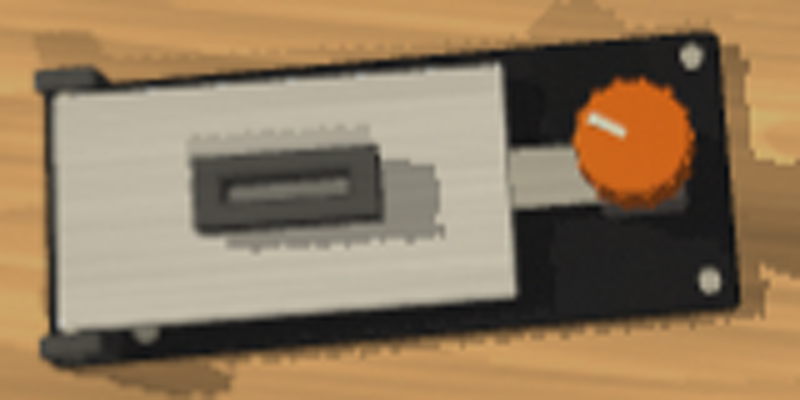

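View pics/s_case.png

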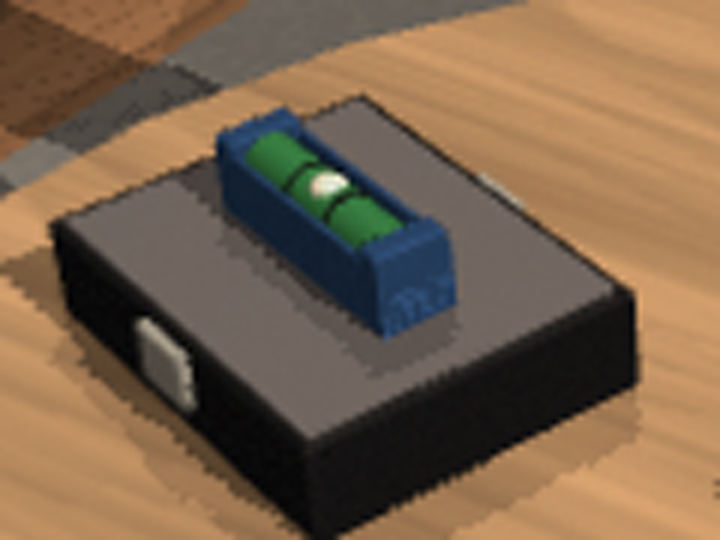

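View pics/s_base.png

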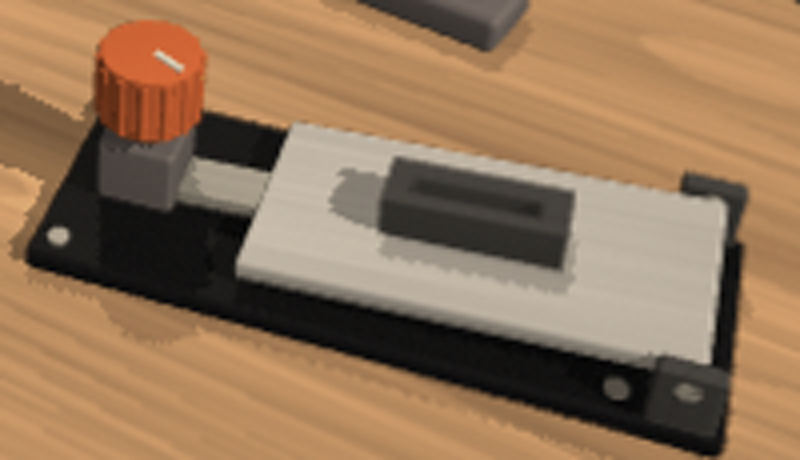

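```bash
cat > fit.py <<'E'
import numpy as np,h
from scipy.optimize import least_squares
h.load()
def P(off,k,pts): return [((u+.5)/k-.5+off[0],(v+.5)/k-.5+off[1]) for u,v in pts]
tc=P((365,220),6,[(200,45),(645,228),(522,572),(60,390)])
sc=P((185,195),6,[(362,97),(632,292),(312,440),(55,225)])
tv=P((365,220),6,[(338,272),(402,300)]); sv=P((185,195),6,[(298,176),(343,205)])
ts=P((165,225),5,[(192,156),(380,146),(383,214),(196,229)])
ss=P((320,250),4,[(573,192),(396,158),(384,202),(562,238)])
tk=P((165,225),5,[(633,137)])
sk=P((320,250),4,[(150,53)])
def R(a): return np.array([[np.cos(a),-np.sin(a)],[np.sin(a),np.cos(a)]])
print("tri knob",h.tri(sk[0],tk[0]))
print("tri shoe ctr",h.tri(np.mean(ss,0),np.mean(ts,0)))
print("tri case ctr",h.tri(np.mean(sc,0),np.mean(tc,0)))
for z in(.060,): print("vial", [h.onz("top",*p,z)for p in tv],[h.onz("scene",*p,z)for p in sv])
for n,p,z in(("top",tk[0],.073),("scene",sk[0],.073)): print("knob",n,h.onz(n,*p,z))
for n,ps in(("top",tc),("scene",sc)):
    q=np.array([h.onz(n,*p,.034) for p in ps]);print("case",n,q.mean(0),np.round(q,4).tolist(),[np.linalg.norm(q[i]-q[i-1]) for i in range(4)])
for n,ps in(("top",ts),("scene",ss)):
    q=np.array([h.onz(n,*p,.045) for p in ps]);print("shoe",n,q.mean(0),np.round(q,4).tolist(),[np.linalg.norm(q[i]-q[i-1]) for i in range(4)])
    d=q[1]-q[0]+q[2]-q[3]; print("yaw",np.arctan2(d[1],d[0]))
E
python3 fit.py
```

```text
tri knob (array([0.55598255, 0.02834533, 0.07077443]), [np.float64(0.0005878792409368558), np.float64(0.0005878792409368751)])
tri shoe ctr (array([0.53386769, 0.14558467, 0.04076775]), [np.float64(0.0002614715450728361), np.float64(0.000261471545072914)])
tri case ctr (array([ 0.55280505, -0.19594945,  0.02872243]), [np.float64(0.00035171213502820944), np.float64(0.0003517121350282355)])
vial [array([ 0.5563872 , -0.18421204,  0.06      ]), array([ 0.55026876, -0.20201863,  0.06      ])] [array([ 0.55890195, -0.201946  ,  0.06      ]), array([ 0.56347645, -0.18195697,  0.06      ])]
knob top [0.55527203 0.02868438 0.073     ]
knob scene [0.55874988 0.02908064 0.073     ]
case top [ 0.55240731 -0.19458646  0.034     ] [[0.624, -0.1462, 0.034], [0.5824, -0.2753, 0.034], [0.4823, -0.2437, 0.034], [0.5209, -0.1131, 0.034]] [np.float64(0.10826842724406352), np.float64(0.13564575714064062), np.float64(0.10487835102704415), np.float64(0.13621183989147562)]
case scene [ 0.55562367 -0.19378938  0.034     ] [[0.4865, -0.2429, 0.034], [0.5267, -0.113, 0.034], [0.623, -0.1459, 0.034], [0.5863, -0.2734, 0.034]] [np.float64(0.10438978051735347), np.float64(0.13595096497946363), np.float64(0.10173685022115814), np.float64(0.13263848088864624)]
shoe top [0.53327359 0.14442144 0.045     ] [[0.5404, 0.178, 0.045], [0.5498, 0.1154, 0.045], [0.527, 0.1113, 0.045], [0.5159, 0.173, 0.045]] [np.float64(0.02498276717019553), np.float64(0.06337108075129122), np.float64(0.02322695863639575), np.float64(0.06264413780644082)]
yaw -1.407796667356819
shoe scene [0.53833759 0.14649444 0.045     ] [[0.5188, 0.1731, 0.045], [0.5342, 0.1152, 0.045], [0.5575, 0.1204, 0.045], [0.5427, 0.1772, 0.045]] [np.float64(0.024241987689227463), np.float64(0.05994605174711049), np.float64(0.023878175088607304), np.float64(0.05870442911687297)]
yaw -1.3133880344514872
```

```bash
cat >> h.py <<'E'
from scipy.spatial.transform import Rotation as Ro
def st():
    from workcell import arm
    s=arm.get_state();R=Ro.from_rotvec(s["tcp_rot"]).as_matrix();return s,R
def go(target,tyaw=None):
    """prints shift in tool axes (mm) and roll to reach target; tyaw = wanted world direction angle of tool x (mod pi)"""
    s,R=st();d=R.T@(np.asarray(target)-s["tool_pos"])*1000
    a=np.arctan2(R[1,0],R[0,0]);print("t",round(s["time"],2),"pos",np.round(s["tool_pos"],4),"xang",round(a,3),"q",np.round(s["joints"],2),"F",np.round(s["force"],1),"gap",round(s["finger_gap"],3))
    print("shift mm",np.round(d,1))
    if tyaw is not None:
        r=-(tyaw-a);print("roll (about tool z, mod pi)",round(r%np.pi,3),round(r%np.pi-np.pi,3))
E
python3 - <<'E'
import h
h.go([.553,-.195,.15],-.295)
print(h.st()[1])
E
```

```text
t 1.2 pos [0.2125 0.48   0.2313] xang 1.154 q [ 1.15  0.24 -0.01  1.32 -0.    1.57] F [ 0.2 -0.3  0.6] gap 0.998
shift mm [-479.4  584.6   81.3]
roll (about tool z, mod pi) 1.449 -1.693
[[ 4.04844972e-01  9.14385339e-01 -3.10889458e-06]
 [ 9.14385339e-01 -4.04844972e-01 -2.05418058e-05]
 [-2.00417464e-05  5.47351917e-06 -1.00000000e+00]]
```

{"method": "play_rows", "body": {"commands": [{"fingers": 60, "linear": [-30, 36.5, 0], "roll": 0}, {"fingers": 60, "linear": [-30, 36.5, 0], "roll": 0}, {"fingers": 60, "linear": [-30, 36.5, 0], "roll": 0}, {"fingers": 60, "linear": [-30, 36.5, 0], "roll": 0}, {"fingers": 60, "linear": [-30, 36.5, 0], "roll": 0}, {"fingers": 60, "linear": [-30, 36.5, 0], "roll": 0}, {"fingers": 60, "linear": [-30, 36.5, 0], "roll": 0}, {"fingers": 60, "linear": [-30, 36.5, 0], "roll": 0}], "squeeze": 40}}

```text
time: 2.0
tool_pos: [0.3829, 0.1406, 0.2316]
tcp_rot: [2.633, 1.714, 0.001]
force: [1.0, 0.4, -0.2]
finger_gap: 0.706
```

{"method": "play_rows", "body": {"commands": [{"fingers": 60, "linear": [-30, 36.5, 10], "roll": 0}, {"fingers": 60, "linear": [-30, 36.5, 10], "roll": 0}, {"fingers": 60, "linear": [-30, 36.5, 10], "roll": 0}, {"fingers": 60, "linear": [-30, 36.5, 10], "roll": 0}, {"fingers": 60, "linear": [-30, 36.5, 10], "roll": 0}, {"fingers": 60, "linear": [-30, 36.5, 10], "roll": 0}, {"fingers": 60, "linear": [-30, 36.5, 10], "roll": 0}, {"fingers": 60, "linear": [0, 0, 0], "roll": 0.15}]}}

```text
time: 2.8
tool_pos: [0.5326, -0.1576, 0.1594]
tcp_rot: [2.756, 1.508, -0.002]
force: [-0.0, 1.0, -0.0]
finger_gap: 0.706
```

{"method": "play_rows", "body": {"commands": [{"fingers": 60, "linear": [0, 0, 0], "roll": 0.15}, {"fingers": 60, "linear": [0, 0, 0], "roll": 0.15}, {"fingers": 60, "linear": [0, 0, 0], "roll": 0.15}, {"fingers": 60, "linear": [0, 0, 0], "roll": 0.15}, {"fingers": 60, "linear": [0, 0, 0], "roll": 0.15}, {"fingers": 60, "linear": [0, 0, 0], "roll": 0.15}, {"fingers": 60, "linear": [0, 0, 0], "roll": 0.15}, {"fingers": 60, "linear": [0, 0, 0], "roll": 0.15}]}}

```text
time: 3.6
tool_pos: [0.531, -0.1531, 0.1613]
tcp_rot: [3.125, -0.317, -0.0]
force: [-0.3, 0.6, -0.3]
finger_gap: 0.702
```

```bash
python3 - <<'E'
import h
h.go([.553,-.195,.15],-.295)
E
```

```text
t 3.6 pos [ 0.531  -0.1531  0.1613] xang -0.202 q [-0.28  0.32 -0.09  1.17 -0.    1.49] F [-0.3  0.6 -0.3] gap 0.702
shift mm [30.  36.6 11.3]
roll (about tool z, mod pi) 0.093 -3.049
```

{"method": "play_rows", "body": {"commands": [{"fingers": 60, "linear": [30, 36.5, 11], "roll": 0.093}, {"fingers": 60, "linear": [0, 0, 40], "roll": 0}, {"fingers": 60, "linear": [0, 0, 20], "roll": 0}, {"fingers": 60, "linear": [0, 0, 0], "roll": 0}]}}

```text
time: 4.0
tool_pos: [0.5513, -0.1943, 0.0873]
tcp_rot: [-3.108, 0.453, 0.009]
force: [0.1, 0.0, 0.3]
finger_gap: 0.708
```

```bash
cat >> h.py <<'E'
def snap(tag,boxes):
    from workcell import arm
    for n,b in boxes.items():
        f=arm.grab_frame(n);im=f["pixels"][:,:,::-1].copy();cv2.imwrite(f"pics/{tag}_{n}_full.png",im)
        if b:
            x,y,w,hh,k=b;im=cv2.resize(im[y:y+hh,x:x+w],None,fx=k,fy=k,interpolation=cv2.INTER_CUBIC)
        cv2.imwrite(f"pics/{tag}_{n}.png",im)
E
python3 - <<'E'
import h
h.load()
h.go([.553,-.195,.038],-.295)
s,R=h.st()
print(h.proj("scene",s["tool_pos"]),h.proj("top",s["tool_pos"]))
h.snap("a",{"scene":(165,145,160,140,5),"top":(345,180,160,140,5)})
E
```

```text
t 4.0 pos [ 0.5513 -0.1943  0.0873] xang -0.289 q [-0.34  0.42 -0.12  1.03 -0.    1.52] F [0.1 0.  0.3] gap 0.708
shift mm [ 2.1  0.2 49.3]
roll (about tool z, mod pi) 0.006 -3.136
[238.89011553 209.0936438 ] [430.38697808 265.54358192]
```

View pics/a_scene.png

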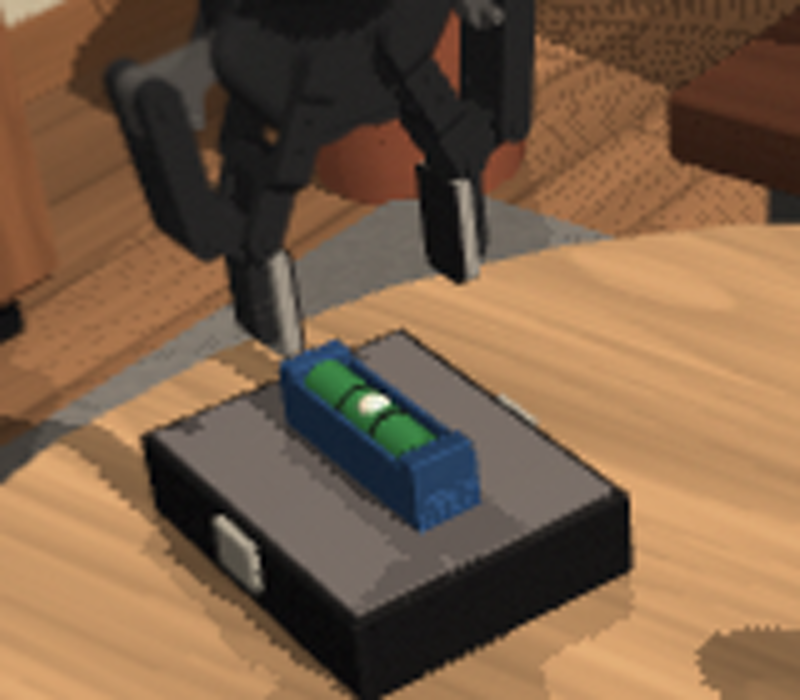

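View pics/a_top.png

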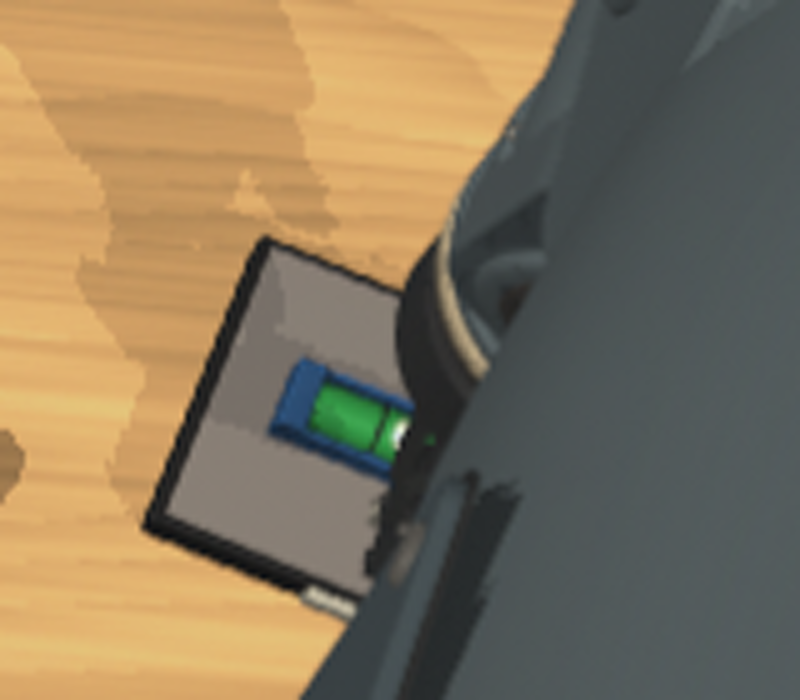

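{"method": "play_rows", "body": {"commands": [{"fingers": 60, "linear": [2, 0, 35], "roll": 0.006}, {"fingers": 60, "linear": [0, 0, 13], "roll": 0}, {"fingers": 60, "linear": [0, 0, 0], "roll": 0}]}}

```text
time: 4.4
tool_pos: [0.5544, -0.1949, 0.0417]
tcp_rot: [-3.107, 0.461, 0.003]
force: [-0.2, -0.0, 0.1]
finger_gap: 0.702
```

```bash
python3 - <<'E'
import h
h.load()
h.go([.553,-.195,.038],-.295)
h.snap("b",{"scene":(165,145,160,140,5)})
E
```

```text
t 4.4 pos [ 0.5544 -0.1949  0.0417] xang -0.295 q [-0.34  0.47 -0.18  0.93 -0.    1.53] F [-0.2 -0.   0.1] gap 0.702
shift mm [-1.3  0.5  3.7]
roll (about tool z, mod pi) 0.0 -3.141
```

View pics/b_scene.png

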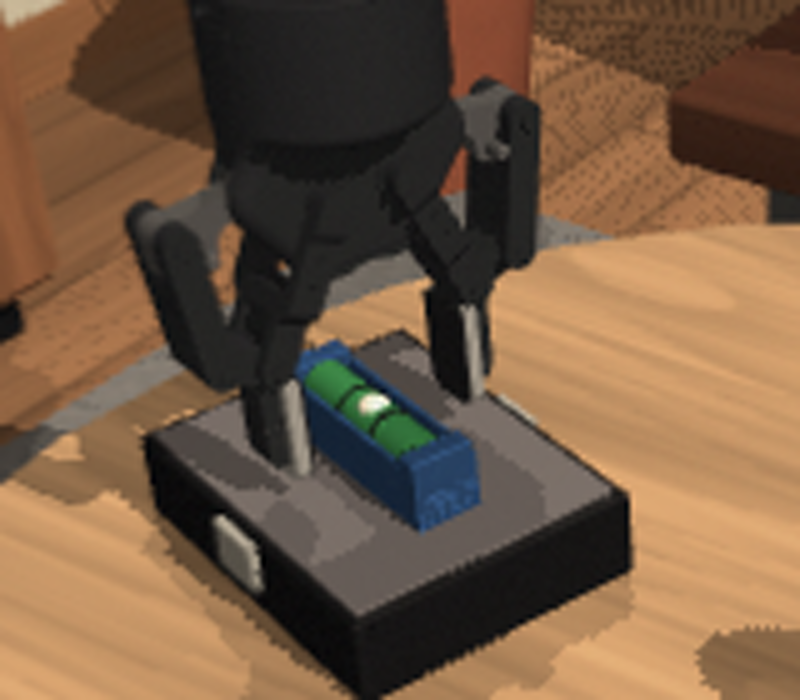

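{"method": "play_rows", "body": {"commands": [{"fingers": 60, "linear": [0, 0, 3], "roll": 0}, {"fingers": 15, "linear": [0, 0, 0], "roll": 0}, {"fingers": 15, "linear": [0, 0, 0], "roll": 0}, {"fingers": 15, "linear": [0, 0, 0], "roll": 0}, {"fingers": 15, "linear": [0, 0, 0], "roll": 0}, {"fingers": 15, "linear": [0, 0, 0], "roll": 0}], "squeeze": 40}}

```text
time: 5.05
tool_pos: [0.5557, -0.1955, 0.0402]
tcp_rot: [3.107, -0.462, 0.002]
force: [-0.9, -0.0, 5.6]
finger_gap: 0.273
```

```bash
python3 - <<'E'
import h
h.load()
h.go([.553,-.195,.038],-.295)
h.snap("c",{"scene":(185,175,120,100,6),"top":(345,180,160,140,5)})
E
```

```text
t 5.05 pos [ 0.5557 -0.1955  0.0402] xang -0.295 q [-0.34  0.47 -0.18  0.92 -0.    1.53] F [-0.9 -0.   5.6] gap 0.273
shift mm [-2.7  0.3  2.2]
roll (about tool z, mod pi) 3.142 -0.0
```

View pics/c_scene.png

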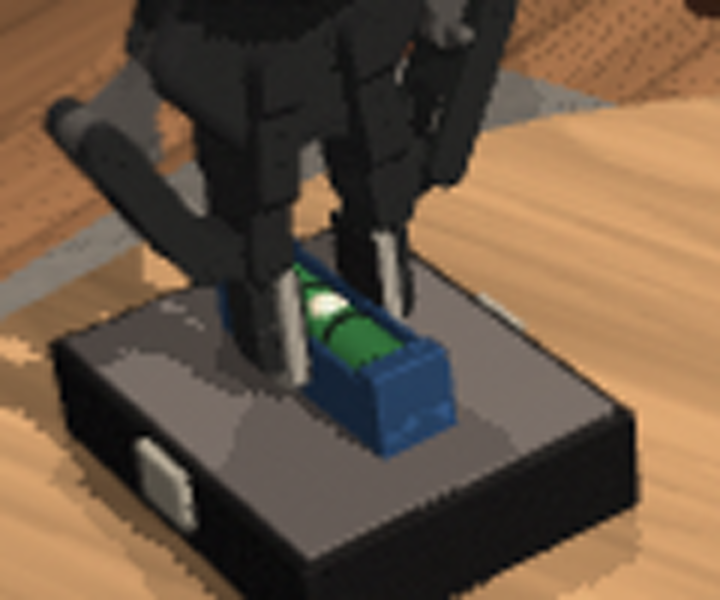

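View pics/c_top.png

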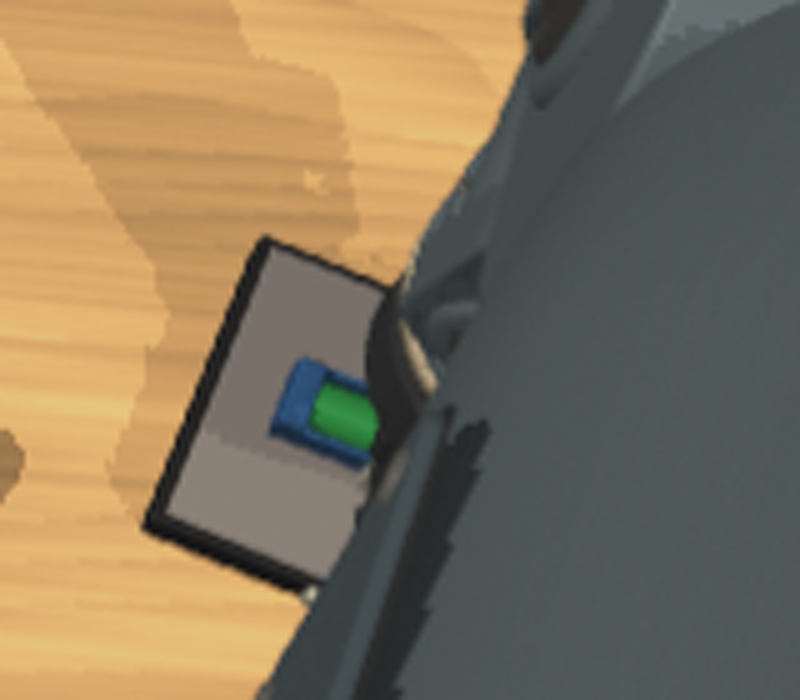

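```bash
python3 - <<'E'
import h,numpy as np
h.load()
s,R=h.st();p=s["tool_pos"];y=-R[:,1]; print("y",y)
f=lambda u,v:((u+.5)/6-.5+185,(v+.5)/6-.5+175)
for z in (.056,.060):
    q=h.onz("scene",*f(375,378),z);r=h.onz("scene",*f(450,350),z)
    m=(q+r)/2; print(z,q,r,np.linalg.norm(q-r),"ctr rel tcp along y,x mm",((m-42e-3*y-p)@y)*1e3,((m-p)@R[:,0])*1e3)
# fingertip front edges predicted
for zz in (0,.004):
  for sx in(-.012,.012):
    print(h.proj("scene",p+R[:,0]*sx+y*.011+np.array([0,0,zz]))*6-np.array([185,175])*6)
# top: left end of level (+y end) corners at z=.06
g=lambda u,v:((u+.5)/5-.5+345,(v+.5)/5-.5+180)
for z in (.056,.060):
    q=h.onz("top",*g(303,360),z);r=h.onz("top",*g(272,425),z); m=(q+r)/2
    print("top",z,q,r,np.linalg.norm(q-r),((m-42e-3*y-p)@y)*1e3,((m-p)@R[:,0])*1e3)
E
```

```text
y [ 2.90729644e-01  9.56805228e-01 -1.72769485e-04]
0.056 [ 0.57424553 -0.16236647  0.056     ] [ 0.55332761 -0.15341498  0.056     ] 0.022752770343152765 ctr rel tcp along y,x mm -3.6371823666515226 -3.150954255844452
0.06 [ 0.57844165 -0.15837109  0.06      ] [ 0.55772137 -0.14950417  0.06      ] 0.02253779907377334 ctr rel tcp along y,x mm 1.3931371514371929 -0.18539243268396435
[386.7040406  353.92180723]
[313.97423877 386.78191548]
[385.27379073 342.19347265]
[312.29541577 374.95803779]
top 0.056 [ 0.57714523 -0.15785336  0.056     ] [ 0.55434384 -0.1488842   0.056     ] 0.02450202043974486 1.2586803023676878 -2.592222880289251
top 0.06 [ 0.57624562 -0.1572667   0.06      ] [ 0.55355639 -0.14834166  0.06      ] 0.024381495962831862 1.5529612079081896 -3.55804003705876
```

{"method": "play_rows", "body": {"commands": [{"fingers": 15, "linear": [0, 0, -20], "roll": 0}, {"fingers": 15, "linear": [0, 0, -40], "roll": 0}, {"fingers": 15, "linear": [0, 0, -20], "roll": 0}, {"fingers": 15, "linear": [0, 0, 0], "roll": 0}]}}

```text
time: 5.55
tool_pos: [0.5569, -0.196, 0.1225]
tcp_rot: [3.106, -0.462, 0.008]
force: [0.2, 0.1, -1.1]
finger_gap: 0.273
```

```bash
python3 - <<'E'
import h,numpy as np
h.load()
g=lambda u,v:((u+.5)/5-.5+165,(v+.5)/5-.5+225)
f=lambda u,v:((u+.5)/4-.5+320,(v+.5)/4-.5+250)
def yaw(n,a,b,za,zb):
    p=h.onz(n,*a,za);q=h.onz(n,*b,zb);d=q-p;print(n,p,q,np.linalg.norm(d),"dir",np.arctan2(d[1],d[0])-np.pi/2)
yaw("top",g(500,65),g(55,95),.026,.032)
yaw("top",g(515,297),g(62,328),.026,.032)
yaw("top",g(738,300),g(50,362),.01,.01)
yaw("top",g(380,146),g(192,156),.044,.046)
yaw("top",g(383,214),g(196,229),.044,.046)
yaw("scene",f(240,275),f(660,362),.026,.032)
yaw("scene",f(293,125),f(725,200),.026,.032)
yaw("scene",f(396,158),f(573,192),.044,.046)
yaw("scene",f(384,202),f(562,238),.044,.046)
yaw("scene",f(30,262),f(715,452),.005,.005)
h.go([.5360-.0014*-.185,.144-.0014*.983,.12],.186)
h.snap("d",{"scene":None})
E
```

```text
top [0.58571448 0.08128941 0.026     ] [0.55934606 0.2319111  0.032     ] 0.1530300251959809 dir 0.173307676353047
top [0.50602563 0.06640948 0.026     ] [0.48009792 0.21642348 0.032     ] 0.15235631345296097 dir 0.17114450804632586
top [ 0.51442172 -0.00826878  0.01      ] [0.47033284 0.22537886 0.01      ] 0.23777100374555682 dir 0.1865051499040138
top [0.5500075  0.11556304 0.044     ] [0.54021527 0.17777949 0.046     ] 0.06301408411917689 dir 0.1561090183258247
top [0.52711325 0.11148199 0.044     ] [0.51578313 0.1727104  0.046     ] 0.06230000340816168 dir 0.18297689003200324
scene [0.59719016 0.08675547 0.026     ] [0.56689834 0.21880972 0.032     ] 0.13561681415240096 dir 0.2254882208158695
scene [0.51589478 0.06893921 0.026     ] [0.48008465 0.21643683 0.032     ] 0.15190100509592971 dir 0.23817608186161632
scene [0.53312088 0.11487886 0.044     ] [0.51998678 0.17334901 0.046     ] 0.05996051091468895 dir 0.22096132522712741
scene [0.55648148 0.12008248 0.044     ] [0.54383074 0.17740324 0.046     ] 0.058734244262637146 dir 0.21721869377186342
scene [0.61177689 0.01138547 0.005     ] [0.56830939 0.24172379 0.005     ] 0.23440384808211756 dir 0.18651809116832974
t 5.55 pos [ 0.5569 -0.196   0.1225] xang -0.295 q [-0.34  0.4  -0.06  1.1  -0.    1.53] F [ 0.2  0.1 -1.1] gap 0.273
shift mm [-118.2 -317.9    1.8]
roll (about tool z, mod pi) 2.661 -0.481
```

View pics/d_scene.png

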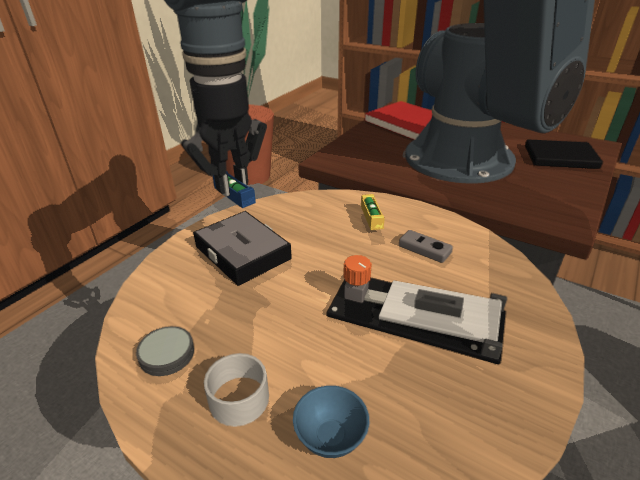

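{"method": "play_rows", "body": {"commands": [{"fingers": 15, "linear": [-14.8, -39.7, 0], "roll": 0}, {"fingers": 15, "linear": [-14.8, -39.7, 0], "roll": 0}, {"fingers": 15, "linear": [-14.8, -39.7, 0], "roll": 0}, {"fingers": 15, "linear": [-14.8, -39.7, 0], "roll": 0}, {"fingers": 15, "linear": [-14.8, -39.7, 0], "roll": 0}, {"fingers": 15, "linear": [-14.8, -39.7, 0], "roll": 0}, {"fingers": 15, "linear": [-14.8, -39.7, 0], "roll": 0}, {"fingers": 15, "linear": [-14.8, -39.7, 0], "roll": 0}]}}

```text
time: 6.4
tool_pos: [0.533, 0.1444, 0.1178]
tcp_rot: [3.106, -0.462, -0.003]
force: [1.2, 0.1, -1.2]
finger_gap: 0.272
```

{"method": "play_rows", "body": {"commands": [{"fingers": 15, "linear": [0, 0, 0], "roll": -0.12}, {"fingers": 15, "linear": [0, 0, 0], "roll": -0.12}, {"fingers": 15, "linear": [0, 0, 0], "roll": -0.12}, {"fingers": 15, "linear": [0, 0, 0], "roll": -0.118}, {"fingers": 15, "linear": [0, 0, 10], "roll": 0}, {"fingers": 15, "linear": [0, 0, 15], "roll": 0}, {"fingers": 15, "linear": [0, 0, 0], "roll": 0}]}}

```text
time: 7.1
tool_pos: [0.5323, 0.1424, 0.0912]
tcp_rot: [3.128, 0.282, -0.008]
force: [-0.9, 0.4, -0.6]
finger_gap: 0.272
```

```bash
python3 - <<'E'
import h
h.load()
h.go([.5363,.1426,.095],.183)
h.snap("e",{"scene":(320,205,200,150,4),"top":(155,165,160,140,5)})
E
```

```text
t 7.1 pos [0.5323 0.1424 0.0912] xang 0.18 q [ 0.26  0.37 -0.2   1.01 -0.    1.65] F [-0.9  0.4 -0.6] gap 0.272
shift mm [ 4.   0.5 -3.8]
roll (about tool z, mod pi) 3.138 -0.003
```

View pics/e_scene.png

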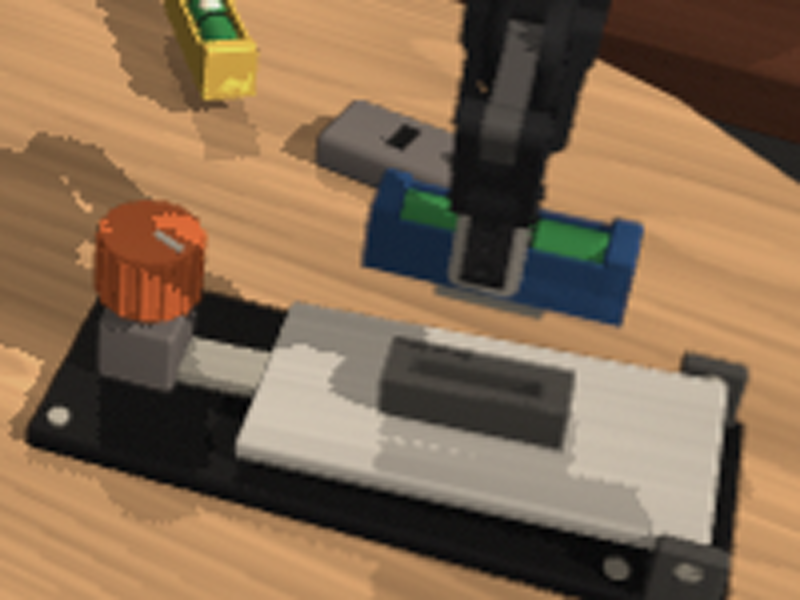

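View pics/e_top.png

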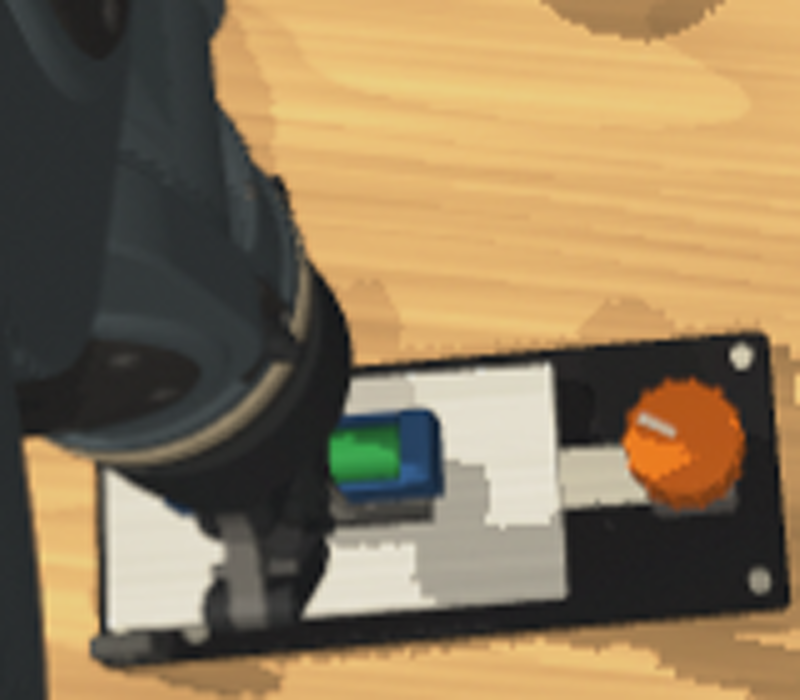

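```bash
cat > rel.py <<'E'
import h,numpy as np
h.load()
s,R=h.st();p=s["tool_pos"];X=R[:,0];Y=-R[:,1]
f=lambda u,v:np.array([(u+.5)/4-.5+320,(v+.5)/4-.5+205])
g=lambda u,v:np.array([(u+.5)/5-.5+155,(v+.5)/5-.5+165])
for dz in(-.006,-.010):
    for sy,m in((-1,(366,265)),(1,(622,323))):
        q=h.proj("scene",p+X*.012+Y*(.0014+sy*.042)+[0,0,dz]);print("scene",dz,sy,q-f(*m))
    for sx,m in((1,(437,410)),(-1,(434,487))):
        q=h.proj("top",p+X*.012*sx+Y*(.0014-.042)+[0,0,dz+.026]);print("top",dz,sx,q-g(*m))
E
python3 rel.py
```

```text
scene -0.006 -1 [-1.41293404 -0.35359841]
scene -0.006 1 [-0.08350001  0.33434888]
top -0.006 1 [-1.53859196 -2.8256796 ]
top -0.006 -1 [-0.20571949 -3.05126644]
scene -0.01 -1 [-1.72347377  1.95056167]
scene -0.01 1 [-0.66749958  2.68909204]
top -0.01 1 [-1.12741407 -2.25753179]
top -0.01 -1 [ 0.20510194 -2.5549737 ]
```

```bash
cat >> fit.py <<'E'
print("-----corrected")
ct=np.array([-.9,-2.9]);cs=np.array([-.7,0])
for z in(.042,.044,.046):
    print(z,"top",h.onz("top",*(np.mean(ts,0)+ct),z),"scene",h.onz("scene",*(np.mean(ss,0)+cs),z))
print("tri shoe",h.tri(np.mean(ss,0)+cs,np.mean(ts,0)+ct))
print("tri knob",h.tri(sk[0]+cs,tk[0]+ct), h.onz("top",*(tk[0]+ct),.073),h.onz("scene",*(sk[0]+cs),.073))
E
python3 fit.py|sed -n '/corr/,$p'
```

```text
-----corrected
0.042 top [0.53851493 0.14727698 0.042     ] scene [0.53560111 0.14532575 0.042     ]
0.044 top [0.53816614 0.14682758 0.044     ] scene [0.53780873 0.14585247 0.044     ]
0.046 top [0.53781735 0.14637819 0.046     ] scene [0.54001635 0.14637918 0.046     ]
tri shoe (array([0.53819976, 0.14633654, 0.04453477]), [np.float64(0.00038753167341537873), np.float64(0.000387531673415319)])
tri knob (array([0.5601072 , 0.02971949, 0.07409843]), [np.float64(0.0009489885491803417), np.float64(0.0009489885491803268)]) [0.55991392 0.03066523 0.073     ] [0.55927047 0.02823278 0.073     ]
```

{"method": "play_rows", "body": {"commands": [{"fingers": 15, "linear": [6.5, -2.1, 10], "roll": 0}, {"fingers": 15, "linear": [0, 0, 11], "roll": 0}, {"fingers": 15, "linear": [0, 0, 0], "roll": 0}, {"fingers": 15, "linear": [0, 0, 0], "roll": 0}]}}

```text
time: 7.6
tool_pos: [0.5399, 0.1461, 0.0728]
tcp_rot: [3.128, 0.287, -0.002]
force: [0.9, 0.6, -1.4]
finger_gap: 0.266
```

```bash
python3 - <<'E'
import h
h.load()
h.go([.5383,.1456,.0665],.183)
h.snap("f",{"scene":(400,245,120,90,6),"top":(155,165,160,140,5)})
E
```

```text
t 7.6 pos [0.5399 0.1461 0.0728] xang 0.183 q [ 0.26  0.39 -0.21  0.97 -0.    1.65] F [ 0.9  0.6 -1.4] gap 0.266
shift mm [-1.7  0.2  6.3]
roll (about tool z, mod pi) 3.141 -0.0
```

View pics/f_scene.png

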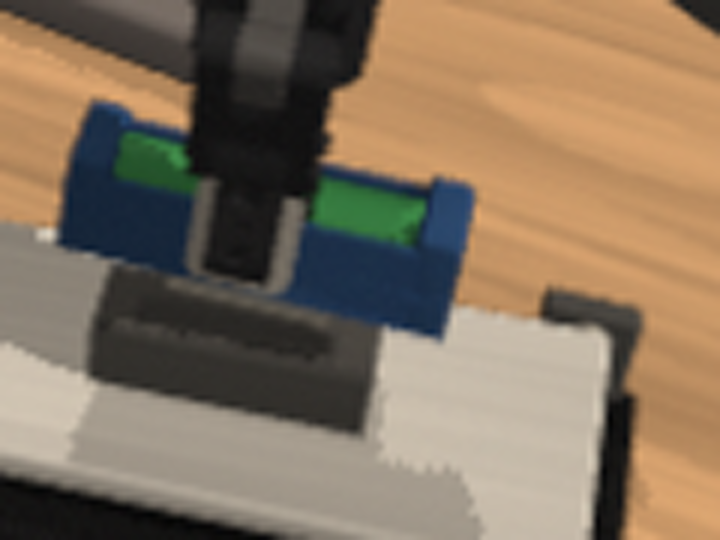

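View pics/f_top.png

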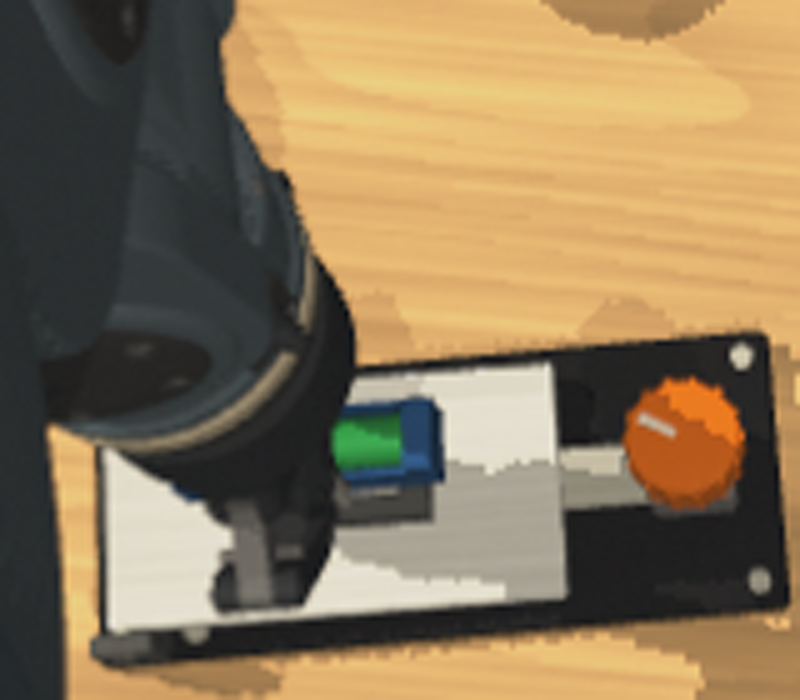

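```bash
python3 - <<'E'
import h,numpy as np
h.load()
s,R=h.st();p=s["tool_pos"];X=R[:,0];Y=-R[:,1]
f=lambda u,v:np.array([(u+.5)/6-.5+400,(v+.5)/6-.5+245])
g=lambda u,v:np.array([(u+.5)/5-.5+155,(v+.5)/5-.5+165])
cs=[];ct=[]
for sy,m in((-1,(59,244)),(1,(444,338))):
    q=h.proj("scene",p+X*.012+Y*(.0014+sy*.042)+[0,0,-.006]);print("scene",q-f(*m));cs.append(q-f(*m))
for sx,m in((1,(438,399)),(-1,(435,472))):
    q=h.proj("top",p+X*.012*sx+Y*(.0014-.042)+[0,0,.020]);print("top",q-g(*m));ct.append(q-g(*m))
cs=np.mean(cs,0);ct=np.mean(ct,0)
P=lambda off,k,pts:np.array([((u+.5)/k-.5+off[0],(v+.5)/k-.5+off[1]) for u,v in pts])
ts=P((165,225),5,[(192,156),(380,146),(383,214),(196,229)]).mean(0)
ss=P((320,250),4,[(573,192),(396,158),(384,202),(562,238)]).mean(0)
print(h.tri(ss+cs,ts+ct)); 
for z in(.043,.045,.047): print(z,h.onz("scene",*(ss+cs),z),h.onz("top",*(ts+ct),z))
E
```

```text
scene [-0.83155022  0.27113312]
scene [-0.27420201  0.28895154]
top [-1.36905315 -2.30821717]
top [-0.01861733 -2.14372305]
(array([0.53727269, 0.14624605, 0.04324108]), [np.float64(0.00025305456049432435), np.float64(0.0002530545604943895)])
0.043 [0.53713681 0.14595856 0.043     ] [0.5372316  0.14654226 0.043     ]
0.045 [0.53934245 0.14648358 0.045     ] [0.5368855 0.1460941 0.045    ]
0.047 [0.54154809 0.1470086  0.047     ] [0.5365394  0.14564593 0.047     ]
```

{"method": "play_rows", "body": {"commands": [{"fingers": 15, "linear": [-2.4, 0.7, 4], "roll": 0}, {"fingers": 15, "linear": [0, 0, 3], "roll": 0}, {"fingers": 15, "linear": [0, 0, 0], "roll": 0}]}}

```text
time: 8.0
tool_pos: [0.5376, 0.1449, 0.0659]
tcp_rot: [3.128, 0.287, -0.001]
force: [0.3, -0.5, -1.1]
finger_gap: 0.271
```

{"method": "play_rows", "body": {"commands": [{"fingers": 15, "linear": [0, 0, 3], "roll": 0}, {"fingers": 15, "linear": [0, 0, 0], "roll": 0}]}}

```text
time: 8.2
tool_pos: [0.5382, 0.1451, 0.0632]
tcp_rot: [3.128, 0.287, 0.0]
force: [-0.3, 0.5, -0.2]
finger_gap: 0.266
```

{"method": "play_rows", "body": {"commands": [{"fingers": 15, "linear": [0, 0, 3], "roll": 0}, {"fingers": 15, "linear": [0, 0, 0], "roll": 0}]}}

```text
time: 8.4
tool_pos: [0.5385, 0.145, 0.0618]
tcp_rot: [3.128, 0.287, 0.003]
force: [-3.7, -2.3, 13.3]
finger_gap: 0.274
```

```bash
python3 - <<'E'
import h
h.go([.5377,.145,.0495],.183)
E
```

```text
t 8.4 pos [0.5385 0.145  0.0618] xang 0.183 q [ 0.26  0.4  -0.23  0.93 -0.    1.65] F [-3.7 -2.3 13.3] gap 0.274
shift mm [-0.8 -0.1 12.3]
roll (about tool z, mod pi) 3.142 -0.0
```

```bash
python3 - <<'E'
import h
h.snap("g",{"scene":(400,245,120,90,6),"top":(155,165,160,140,5)})
E
```

```text
(no output)
```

View pics/g_scene.png

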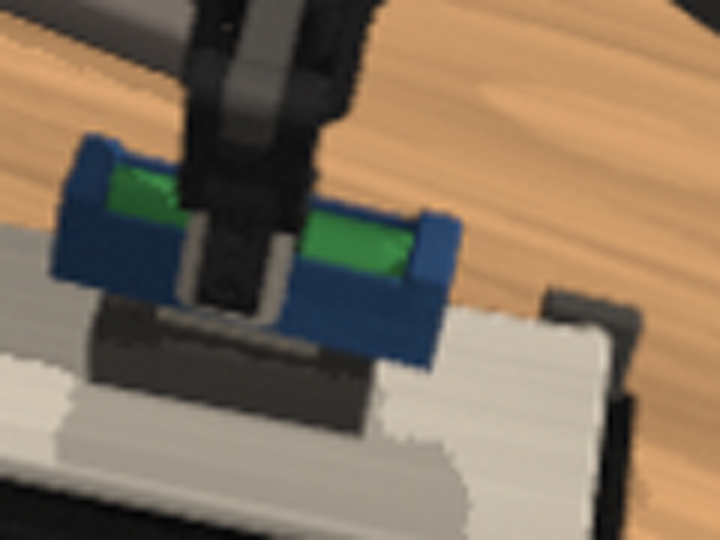

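View pics/g_top.png

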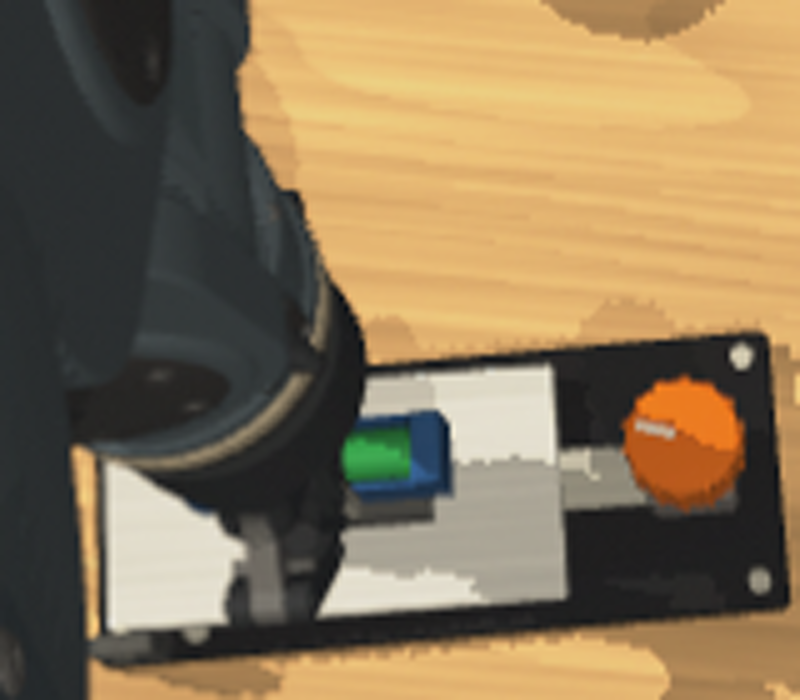

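```bash
python3 - <<'E'
import cv2,numpy as np
for t in("a","g"):
    im=cv2.imread({"a":"pics/scene0.png","g":"pics/g_scene_full.png"}[t])[285:325,405:475]
    im=np.clip((im.astype(float))*2.5,0,255).astype(np.uint8)
    cv2.imwrite(f"pics/x_{t}.png",cv2.resize(im,None,fx=11,fy=11,interpolation=cv2.INTER_CUBIC))
E
```

```text
(no output)
```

View pics/x_a.png

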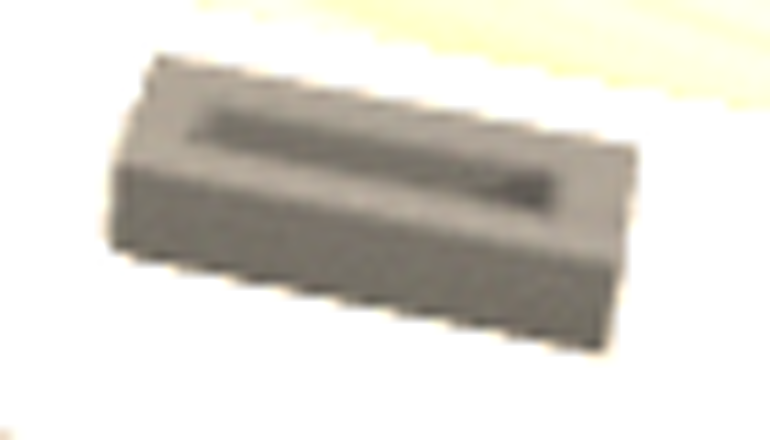

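View pics/x_g.png

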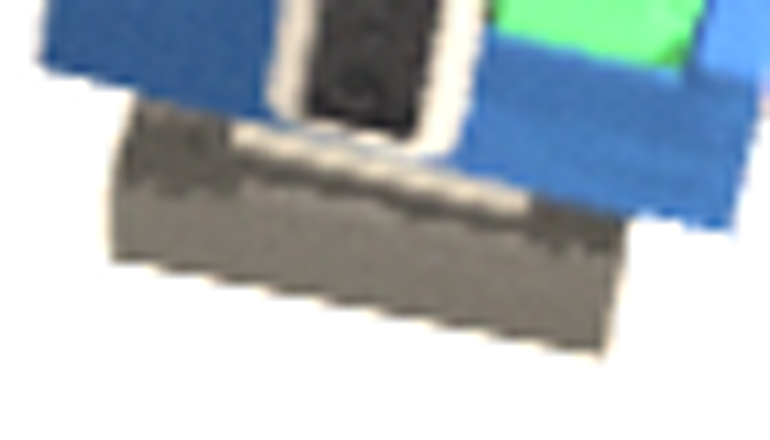

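{"method": "play_rows", "body": {"commands": [{"fingers": 15, "linear": [0, 0, -2], "roll": 0}, {"fingers": 15, "linear": [-1.6, 1, 0], "roll": 0}, {"fingers": 15, "linear": [0, 0, 2], "roll": 0}, {"fingers": 15, "linear": [0, 0, 2], "roll": 0}, {"fingers": 15, "linear": [0, 0, 0], "roll": 0}]}}

```text
time: 9.0
tool_pos: [0.5362, 0.1437, 0.0576]
tcp_rot: [3.128, 0.287, -0.002]
force: [0.7, -0.3, -1.0]
finger_gap: 0.271
```

```bash
python3 - <<'E'
import h
h.go([.5377,.145,.0495],.183)
E
```

```text
t 9.0 pos [0.5362 0.1437 0.0576] xang 0.183 q [ 0.26  0.4  -0.24  0.93 -0.    1.65] F [ 0.7 -0.3 -1. ] gap 0.271
shift mm [ 1.7 -1.   8.1]
roll (about tool z, mod pi) 3.142 -0.0
```

Entered the slot. Continue down.

{"method": "play_rows", "body": {"commands": [{"fingers": 15, "linear": [0, 0, 3], "roll": 0}, {"fingers": 15, "linear": [0, 0, 2], "roll": 0}, {"fingers": 15, "linear": [0, 0, 0], "roll": 0}]}}

```text
time: 9.3
tool_pos: [0.5364, 0.1438, 0.0529]
tcp_rot: [3.128, 0.287, -0.001]
force: [0.2, 0.2, -2.2]
finger_gap: 0.273
```

{"method": "play_rows", "body": {"commands": [{"fingers": 15, "linear": [0, 0, 3], "roll": 0}, {"fingers": 15, "linear": [0, 0, 0], "roll": 0}]}}

```text
time: 9.5
tool_pos: [0.5369, 0.1438, 0.0506]
tcp_rot: [-3.128, -0.287, -0.001]
force: [-0.1, -0.7, 2.8]
finger_gap: 0.271
```

{"method": "play_rows", "body": {"commands": [{"fingers": 15, "linear": [0, 0, 2], "roll": 0}, {"fingers": 15, "linear": [0, 0, 0], "roll": 0}]}}

```text
time: 9.7
tool_pos: [0.5372, 0.1434, 0.0494]
tcp_rot: [3.128, 0.286, 0.003]
force: [-1.5, -5.1, 10.8]
finger_gap: 0.265
```

```bash
python3 - <<'E'
import h
h.go([.5377,.145,.0495],.183)
h.snap("i",{"scene":(400,245,120,90,6)})
E
```

```text
t 9.7 pos [0.5372 0.1434 0.0494] xang 0.183 q [ 0.26  0.41 -0.26  0.9  -0.    1.65] F [-1.5 -5.1 10.8] gap 0.265
shift mm [ 0.7 -1.5 -0.1]
roll (about tool z, mod pi) 3.141 -0.0
```

View pics/i_scene.png

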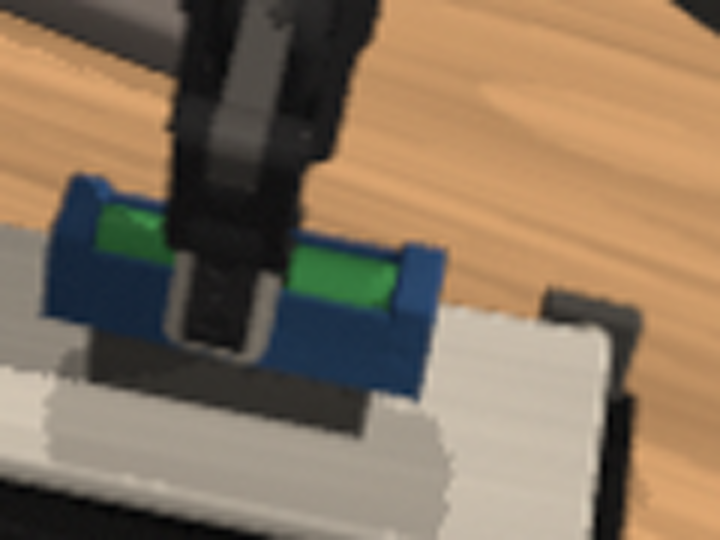

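{"method": "play_rows", "body": {"commands": [{"fingers": 50, "linear": [0, 0, 0], "roll": 0}, {"fingers": 50, "linear": [0, 0, 0], "roll": 0}, {"fingers": 50, "linear": [0, 0, 0], "roll": 0}, {"fingers": 50, "linear": [0, 0, -10], "roll": 0}, {"fingers": 50, "linear": [0, 0, -30], "roll": 0}, {"fingers": 50, "linear": [0, 0, -40], "roll": 0}, {"fingers": 50, "linear": [0, 0, 0], "roll": 0}]}}

```text
time: 10.45
tool_pos: [0.5394, 0.1446, 0.1337]
tcp_rot: [-3.127, -0.287, -0.012]
force: [0.2, 0.1, 0.2]
finger_gap: 0.587
```

```bash
python3 - <<'E'
import h
h.go([.5377,.145,.0495],.183)
h.snap("j",{"scene":(320,205,200,150,4)})
E
```

```text
t 10.45 pos [0.5394 0.1446 0.1337] xang 0.183 q [ 0.26  0.34 -0.13  1.1  -0.    1.65] F [0.2 0.1 0.2] gap 0.587
shift mm [-2.3 -0.6 84.2]
roll (about tool z, mod pi) 0.0 -3.141
```

View pics/j_scene.png

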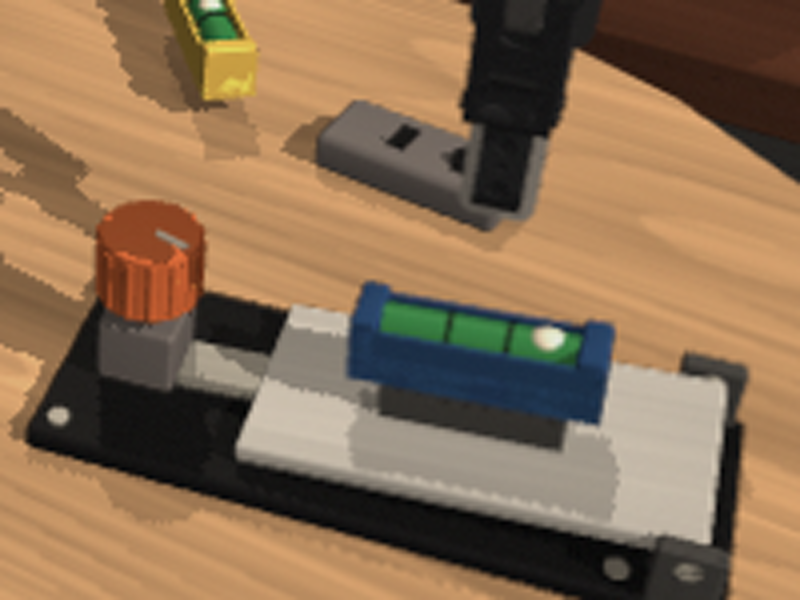

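{"method": "play_rows", "body": {"commands": [{"fingers": 0, "linear": [-2.6, -0.9, 0], "roll": 0}, {"fingers": 0, "linear": [0, 0, 0], "roll": 0}, {"fingers": 0, "linear": [0, 0, 20], "roll": 0}, {"fingers": 0, "linear": [0, 0, 30], "roll": 0}, {"fingers": 0, "linear": [0, 0, 9], "roll": 0}, {"fingers": 0, "linear": [0, 0, 3], "roll": 0}, {"fingers": 0, "linear": [0, 0, 0], "roll": 0}]}}

```text
time: 11.2
tool_pos: [0.5323, 0.1435, 0.0678]
tcp_rot: [3.127, 0.287, -0.004]
force: [-10.7, -4.8, 24.5]
finger_gap: -0.003
```

{"method": "play_rows", "body": {"commands": [{"fingers": 0, "linear": [0, 0, 2], "roll": 0}, {"fingers": 0, "linear": [0, 0, 0], "roll": 0}]}}

```text
time: 11.4
tool_pos: [0.5324, 0.1435, 0.0675]
tcp_rot: [3.128, 0.287, -0.001]
force: [-16.7, -7.0, 43.8]
finger_gap: -0.001
```

{"method": "play_rows", "body": {"commands": [{"fingers": 0, "linear": [0, 0, 1], "roll": 0}, {"fingers": 0, "linear": [0, 0, 0], "roll": 0}]}}

```text
time: 11.6
tool_pos: [0.5324, 0.1435, 0.0674]
tcp_rot: [3.128, 0.287, -0.0]
force: [-18.9, -7.8, 52.6]
finger_gap: -0.003
```

{"method": "play_rows", "body": {"commands": [{"fingers": 0, "linear": [0, 0, -6], "roll": 0}, {"fingers": 0, "linear": [0, 0, -20], "roll": 0}, {"fingers": 60, "linear": [0, 0, -40], "roll": 0}, {"fingers": 60, "linear": [0, 0, 0], "roll": 0}]}}

```text
time: 12.0
tool_pos: [0.5359, 0.1448, 0.1335]
tcp_rot: [-3.128, -0.287, -0.009]
force: [0.0, -0.3, 0.1]
finger_gap: 0.331
```

```bash
python3 - <<'E'
import h
h.go([.560,.0297,.13],.183)
h.snap("k",{"scene":(320,205,200,150,4),"top":(155,165,160,140,5)})
E
```

```text
t 12.0 pos [0.5359 0.1448 0.1335] xang 0.183 q [ 0.26  0.33 -0.13  1.1  -0.    1.65] F [ 0.  -0.3  0.1] gap 0.331
shift mm [  2.7 117.6   3.5]
roll (about tool z, mod pi) 3.142 -0.0
```

View pics/k_scene.png

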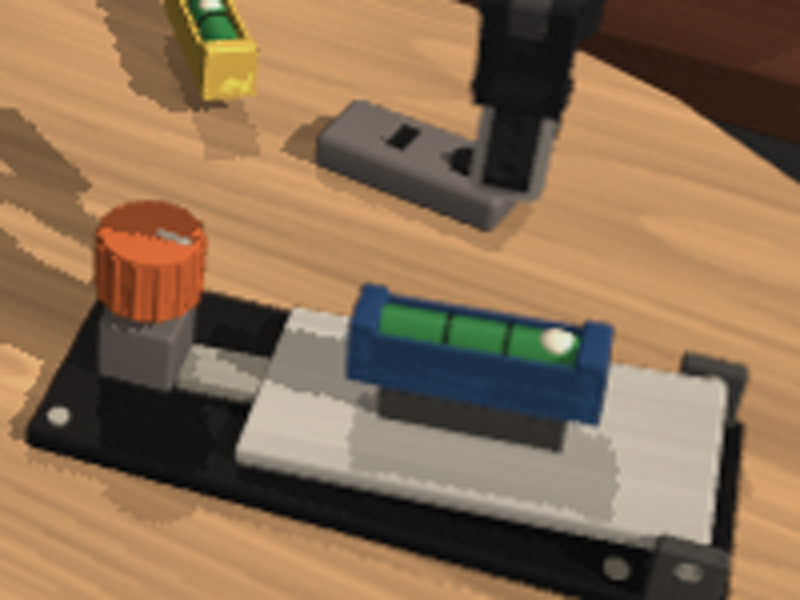

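{"method": "play_rows", "body": {"commands": [{"fingers": 65, "linear": [1, 40, 0], "roll": 0}, {"fingers": 65, "linear": [1, 40, 0], "roll": 0}, {"fingers": 65, "linear": [0, 38.6, 0], "roll": 0}, {"fingers": 65, "linear": [0, 0, 20], "roll": 0}, {"fingers": 65, "linear": [0, 0, 20], "roll": 0}, {"fingers": 65, "linear": [0, 0, 0], "roll": 0}, {"fingers": 65, "linear": [0, 0, 0], "roll": 0}], "squeeze": 60}}

```text
time: 12.8
tool_pos: [0.5566, 0.028, 0.0885]
tcp_rot: [-3.128, -0.287, 0.004]
force: [0.0, -0.3, -0.1]
finger_gap: 0.759
```

```bash
python3 - <<'E'
import h
h.load()
h.go([.5595,.0285,.050],.183)
h.snap("l",{"scene":(300,165,200,150,4),"top":(205,165,160,140,5)})
s,R=h.st();print(h.proj("scene",s["tool_pos"]),h.proj("top",s["tool_pos"]))
E
```

```text
t 12.8 pos [0.5566 0.028  0.0885] xang 0.183 q [ 0.05  0.38 -0.19  1.   -0.    1.44] F [ 0.  -0.3 -0.1] gap 0.759
shift mm [ 3.   0.1 38.5]
roll (about tool z, mod pi) 0.0 -3.141
[357.43018489 252.9300312 ] [290.98008105 248.41277655]
```

View pics/l_scene.png

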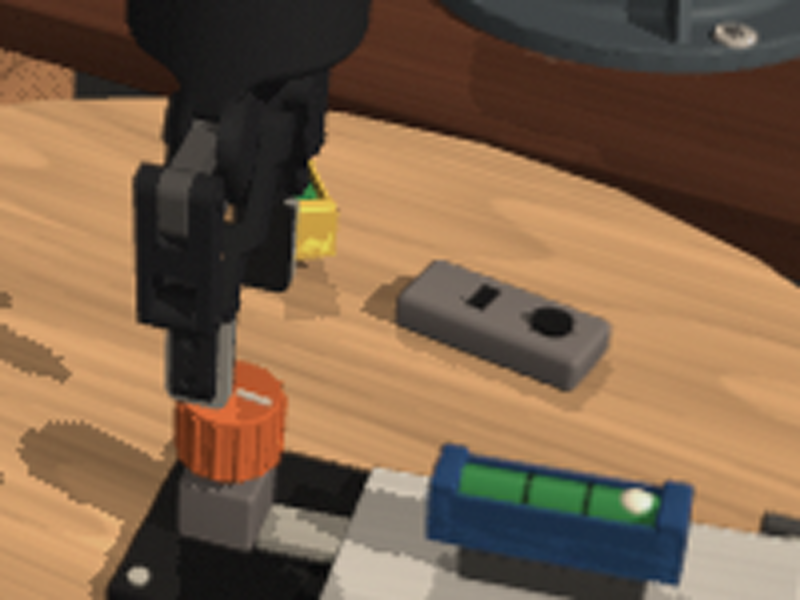

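View pics/l_top.png

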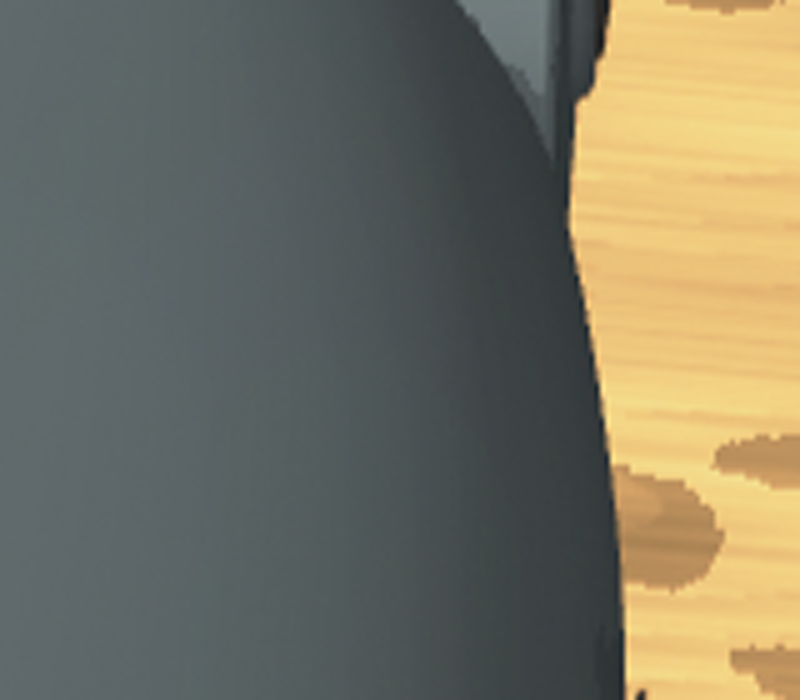

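{"method": "play_rows", "body": {"commands": [{"fingers": 65, "linear": [2, 0, 15], "roll": 0}, {"fingers": 65, "linear": [1, 0, 15], "roll": 0}, {"fingers": 65, "linear": [0, 0, 6], "roll": 0}, {"fingers": 65, "linear": [0, 0, 0], "roll": 0}]}}

```text
time: 13.3
tool_pos: [0.5601, 0.0287, 0.0532]
tcp_rot: [3.128, 0.288, -0.001]
force: [-0.2, -0.5, 0.8]
finger_gap: 0.761
```

{"method": "play_rows", "body": {"commands": [{"fingers": 28, "linear": [0, 0, 0], "roll": 0}, {"fingers": 28, "linear": [0, 0, 0], "roll": 0}, {"fingers": 28, "linear": [0, 0, 0], "roll": 0}, {"fingers": 28, "linear": [0, 0, 0], "roll": 0}]}}

```text
time: 13.7
tool_pos: [0.558, 0.0281, 0.0535]
tcp_rot: [3.128, 0.287, -0.006]
force: [-8.4, -1.8, 4.2]
finger_gap: 0.416
```

```bash
python3 - <<'E'
import h
h.load()
h.go([.5595,.0285,.043],.183)
h.snap("m",{"scene":(300,165,200,150,4)})
E
```

```text
t 13.7 pos [0.558  0.0281 0.0535] xang 0.183 q [ 0.05  0.41 -0.24  0.92 -0.    1.44] F [-8.4 -1.8  4.2] gap 0.416
shift mm [ 1.6 -0.1 10.5]
roll (about tool z, mod pi) 3.142 -0.0
```

View pics/m_scene.png

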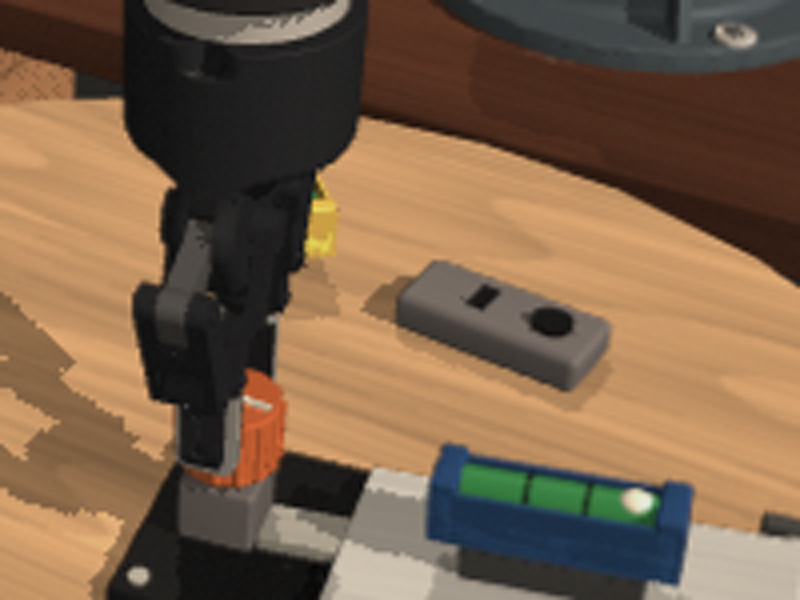

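```bash
python3 - <<'E'
import h,numpy as np
h.load()
s,R=h.st();p=s["tool_pos"];X=R[:,0];Y=-R[:,1]
o=np.array([300,165])
pr=lambda q:(h.proj("scene",q)-o)*4
print("tcp axis at z.073",pr([p[0],p[1],.073]),"near pad tip centre",pr(p+X*.02),"pad back",pr(p+X*.03),"edges",pr(p+X*.019+Y*.011),pr(p+X*.019-Y*.011))
print("z.073 knob edges", pr([p[0]+Y[0]*.019,p[1]+Y[1]*.019,.073]),pr([p[0]-Y[0]*.019,p[1]-Y[1]*.019,.073]))
E
```

```text
tcp axis at z.073 [227.16650139 389.50163868] near pad tip centre [207.66127031 465.41063491] pad back [198.59957274 482.91396261] edges [238.19407152 471.04182917] [179.23968293 456.4056953 ]
z.073 knob edges [278.51324932 401.50758391] [176.77581419 377.72194872]
```

{"method": "play_rows", "body": {"commands": [{"fingers": 28, "linear": [-2, 0, 0], "roll": 0}, {"fingers": 28, "linear": [0, 0, 0], "roll": 0}, {"fingers": 28, "linear": [0, 0, 3], "roll": 0}, {"fingers": 28, "linear": [0, 0, 2], "roll": 0}, {"fingers": 28, "linear": [0, 0, 0], "roll": 0}], "squeeze": 80}}

```text
time: 14.25
tool_pos: [0.5579, 0.0281, 0.0491]
tcp_rot: [3.128, 0.287, -0.001]
force: [-7.5, -1.8, 12.1]
finger_gap: 0.412
```

{"method": "play_rows", "body": {"commands": [{"fingers": 28, "linear": [0, 0, 2], "roll": 0}, {"fingers": 28, "linear": [0, 0, 0], "roll": 0}]}}

```text
time: 14.45
tool_pos: [0.558, 0.0281, 0.0483]
tcp_rot: [3.128, 0.287, 0.0]
force: [-11.7, -1.2, 22.7]
finger_gap: 0.412
```

{"method": "play_rows", "body": {"commands": [{"fingers": 28, "linear": [0, 0, 1], "roll": 0}, {"fingers": 28, "linear": [0, 0, 0], "roll": 0}]}}

```text
time: 14.65
tool_pos: [0.5579, 0.0281, 0.048]
tcp_rot: [3.128, 0.287, 0.001]
force: [-13.9, -1.0, 30.2]
finger_gap: 0.411
```

```bash
python3 - <<'E'
import h
h.load()
h.go([.5595,.0285,.043],.183)
h.snap("n",{"scene":(300,165,200,150,4)})
E
```

```text
t 14.65 pos [0.5579 0.0281 0.048 ] xang 0.183 q [ 0.05  0.42 -0.25  0.9  -0.    1.44] F [-13.9  -1.   30.2] gap 0.411
shift mm [ 1.6 -0.1  5. ]
roll (about tool z, mod pi) 0.0 -3.142
```

View pics/n_scene.png

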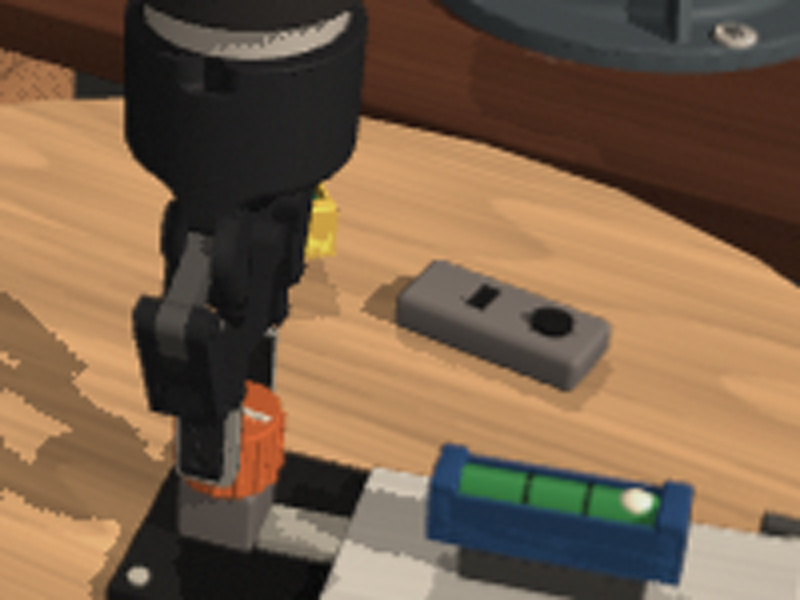

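{"method": "play_rows", "body": {"commands": [{"fingers": 28, "linear": [-1.5, 0, -0.7], "roll": 0}, {"fingers": 28, "linear": [0, 0, 0], "roll": 0}]}}

```text
time: 14.9
tool_pos: [0.5578, 0.0281, 0.0484]
tcp_rot: [-3.128, -0.287, -0.005]
force: [-7.1, -0.5, 20.8]
finger_gap: 0.411
```

{"method": "play_rows", "body": {"commands": [{"fingers": 28, "linear": [0, 0, 0], "roll": 0.1}, {"fingers": 28, "linear": [0, 0, 0], "roll": 0.1}, {"fingers": 28, "linear": [0, 0, 0], "roll": 0.1}, {"fingers": 28, "linear": [0, 0, 0], "roll": 0}]}}

```text
time: 15.3
tool_pos: [0.5575, 0.028, 0.0484]
tcp_rot: [-3.136, 0.189, -0.004]
force: [-8.5, 0.5, 21.2]
finger_gap: 0.416
```

```bash
python3 - <<'E'
import h
h.load()
h.go([.558,.0281,.043],.183)
h.snap("o",{"scene":(300,165,200,150,4)})
E
```

```text
t 15.3 pos [0.5575 0.028  0.0484] xang -0.12 q [ 0.05  0.41 -0.25  0.9   0.    1.74] F [-8.5  0.5 21.2] gap 0.416
shift mm [ 0.4 -0.1  5.4]
roll (about tool z, mod pi) 2.838 -0.303
```

View pics/o_scene.png

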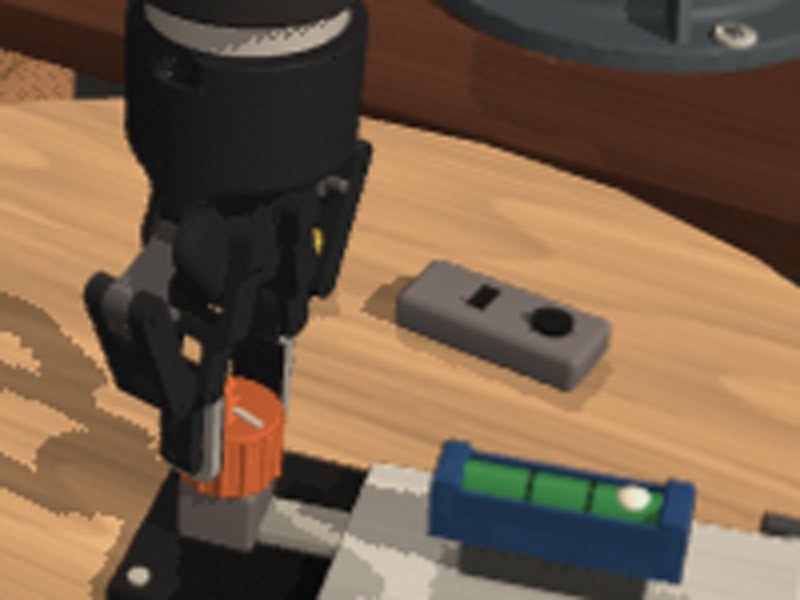

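{"method": "play_rows", "body": {"commands": [{"fingers": 28, "linear": [0, 0, 0], "roll": 0.1}, {"fingers": 28, "linear": [0, 0, 0], "roll": 0.1}, {"fingers": 28, "linear": [0, 0, 0], "roll": 0.1}, {"fingers": 28, "linear": [0, 0, 0], "roll": 0.1}, {"fingers": 28, "linear": [0, 0, 0], "roll": 0.1}]}}

```text
time: 15.85
tool_pos: [0.557, 0.0281, 0.0483]
tcp_rot: [-2.991, 0.959, -0.002]
force: [-11.1, 0.6, 23.9]
finger_gap: 0.412
```

{"method": "play_rows", "body": {"commands": [{"fingers": 28, "linear": [0, 0, 0], "roll": 0}, {"fingers": 28, "linear": [0, 0, 0], "roll": 0}, {"fingers": 28, "linear": [0, 0, 0], "roll": 0}, {"fingers": 28, "linear": [0, 0, 0], "roll": 0}, {"fingers": 28, "linear": [0, 0, 0], "roll": 0}, {"fingers": 28, "linear": [0, 0, 0], "roll": 0}, {"fingers": 28, "linear": [0, 0, 0], "roll": 0}, {"fingers": 28, "linear": [0, 0, 0], "roll": 0}]}}

```text
time: 16.65
tool_pos: [0.557, 0.0281, 0.0483]
tcp_rot: [-2.993, 0.953, -0.002]
force: [-9.9, -0.3, 23.3]
finger_gap: 0.412
```

```bash
python3 - <<'E'
import h
h.load()
h.go([.558,.0281,.043],.183)
h.snap("p",{"scene":(300,165,200,150,4),"top":(165,205,160,100,5)})
E
```

```text
t 16.65 pos [0.557  0.0281 0.0483] xang -0.617 q [ 0.05  0.41 -0.25  0.9   0.    2.24] F [-9.9 -0.3 23.3] gap 0.412
shift mm [ 0.8 -0.6  5.3]
roll (about tool z, mod pi) 2.342 -0.8
```

View pics/p_scene.png

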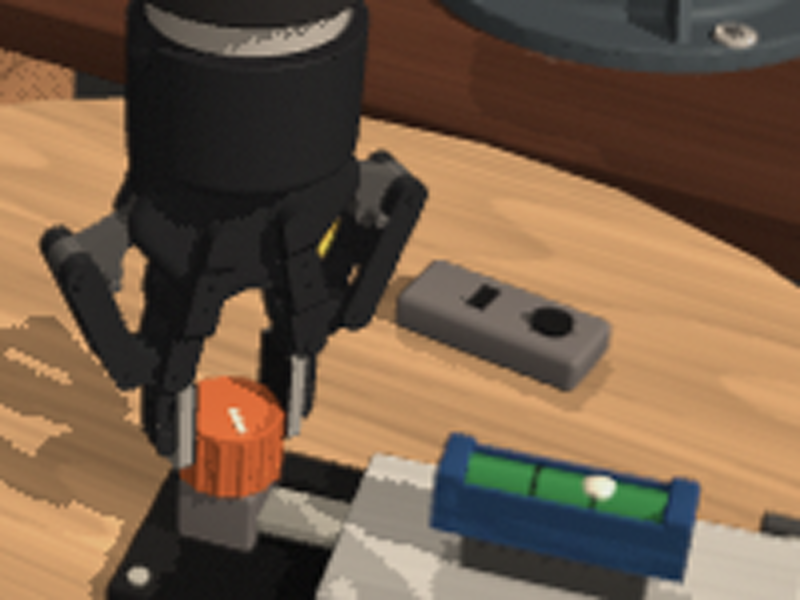

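View pics/p_top.png

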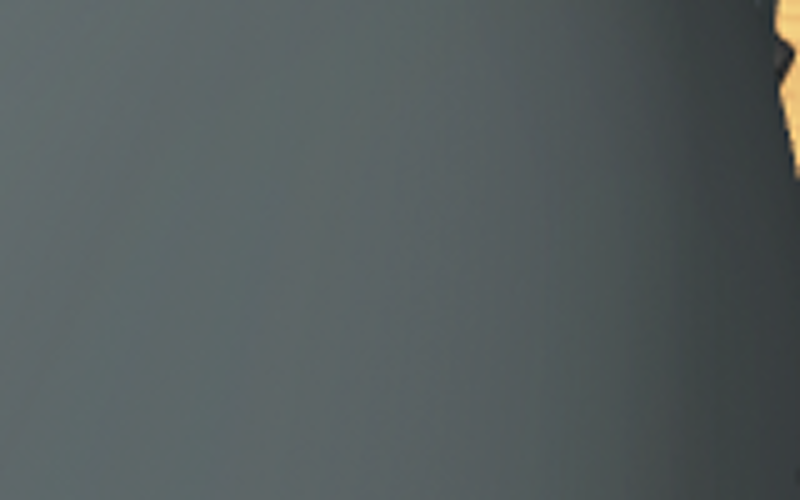

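{"method": "play_rows", "body": {"commands": [{"fingers": 28, "linear": [0, 0, 0], "roll": 0.1}, {"fingers": 28, "linear": [0, 0, 0], "roll": 0.1}, {"fingers": 28, "linear": [0, 0, 0], "roll": 0.1}, {"fingers": 28, "linear": [0, 0, 0], "roll": 0.1}, {"fingers": 28, "linear": [0, 0, 0], "roll": 0.1}]}}

```text
time: 17.25
tool_pos: [0.5566, 0.0284, 0.0483]
tcp_rot: [-2.66, 1.669, -0.0]
force: [-11.1, 3.3, 25.3]
finger_gap: 0.409
```

{"method": "play_rows", "body": {"commands": [{"fingers": 28, "linear": [0, 0, 0], "roll": 0}, {"fingers": 28, "linear": [0, 0, 0], "roll": 0}, {"fingers": 28, "linear": [0, 0, 0], "roll": 0}, {"fingers": 28, "linear": [0, 0, 0], "roll": 0}, {"fingers": 28, "linear": [0, 0, 0], "roll": 0}, {"fingers": 28, "linear": [0, 0, 0], "roll": 0}, {"fingers": 28, "linear": [0, 0, 0], "roll": 0}, {"fingers": 28, "linear": [0, 0, 0], "roll": 0}]}}

```text
time: 18.05
tool_pos: [0.5567, 0.0284, 0.0483]
tcp_rot: [-2.663, 1.664, -0.0]
force: [-12.0, 2.3, 25.0]
finger_gap: 0.412
```

```bash
python3 - <<'E'
import h
h.load()
h.go([.558,.0281,.043],.183)
h.snap("q",{"scene":(400,265,80,50,10)})
E
```

```text
t 18.05 pos [0.5567 0.0284 0.0483] xang -1.117 q [ 0.05  0.41 -0.25  0.9   0.    2.74] F [-12.    2.3  25. ] gap 0.412
shift mm [ 0.9 -1.1  5.3]
roll (about tool z, mod pi) 1.842 -1.3
```

View pics/q_scene.png

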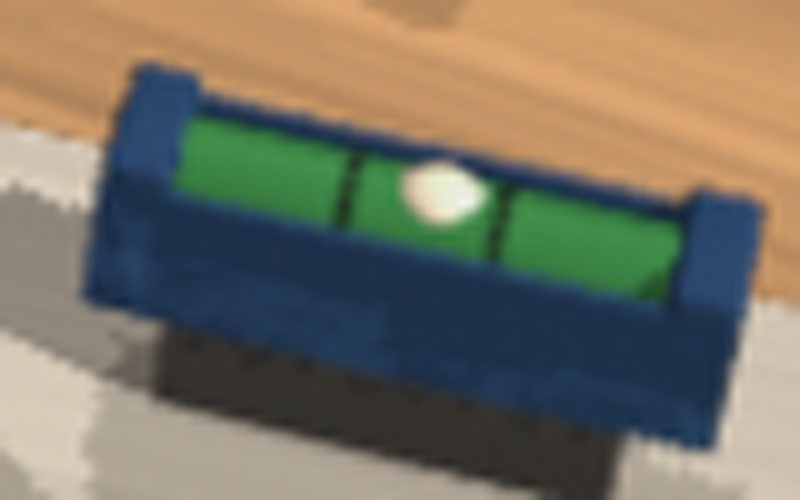

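View pics/q_scene_full.png

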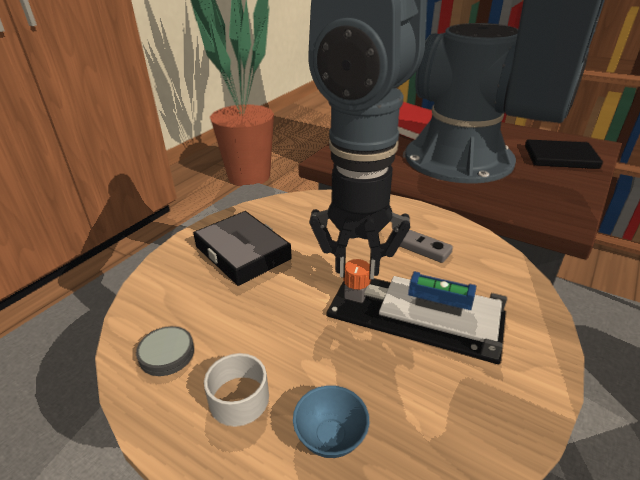

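{"method": "play_rows", "body": {"commands": [{"fingers": 28, "linear": [0, 0, 0], "roll": 0.05}, {"fingers": 28, "linear": [0, 0, 0], "roll": 0.05}, {"fingers": 28, "linear": [0, 0, 0], "roll": 0}, {"fingers": 28, "linear": [0, 0, 0], "roll": 0}, {"fingers": 28, "linear": [0, 0, 0], "roll": 0}, {"fingers": 28, "linear": [0, 0, 0], "roll": 0}, {"fingers": 28, "linear": [0, 0, 0], "roll": 0}, {"fingers": 28, "linear": [0, 0, 0], "roll": 0}]}}

```text
time: 18.9
tool_pos: [0.5565, 0.0285, 0.0483]
tcp_rot: [-2.577, 1.795, 0.0]
force: [-12.0, 3.1, 24.6]
finger_gap: 0.412
```

{"method": "play_rows", "body": {"commands": [{"fingers": 28, "linear": [0, 0, 0], "roll": 0}, {"fingers": 28, "linear": [0, 0, 0], "roll": 0}, {"fingers": 28, "linear": [0, 0, 0], "roll": 0}, {"fingers": 28, "linear": [0, 0, 0], "roll": 0}, {"fingers": 28, "linear": [0, 0, 0], "roll": 0}, {"fingers": 28, "linear": [0, 0, 0], "roll": 0}, {"fingers": 28, "linear": [0, 0, 0], "roll": 0}, {"fingers": 28, "linear": [0, 0, 0], "roll": 0}]}}

```text
time: 19.7
tool_pos: [0.5565, 0.0285, 0.0482]
tcp_rot: [-2.577, 1.795, 0.0]
force: [-11.7, 2.9, 25.1]
finger_gap: 0.412
```

```bash
python3 - <<'E'
import h
h.load()
h.go([.558,.0281,.043],.183)
h.snap("r",{"scene":(400,265,80,50,10)})
import cv2,numpy as np
im=cv2.imread("pics/r_scene_full.png").astype(int)
b=im[270:300,405:480]; w=(b.min(2)>120)
# restrict to vial rows
ys,xs=np.nonzero(w&(np.indices(w.shape)[0]<25)&(np.abs(np.indices(w.shape)[1]-38)<15));print(xs.mean()+405,ys.mean()+270,len(xs))
E
```

```text
t 19.7 pos [0.5565 0.0285 0.0482] xang -1.217 q [ 0.05  0.41 -0.25  0.9   0.    2.84] F [-11.7   2.9  25.1] gap 0.412
shift mm [ 0.9 -1.2  5.2]
roll (about tool z, mod pi) 1.742 -1.4
442.775 283.325 40
```

View pics/r_scene.png

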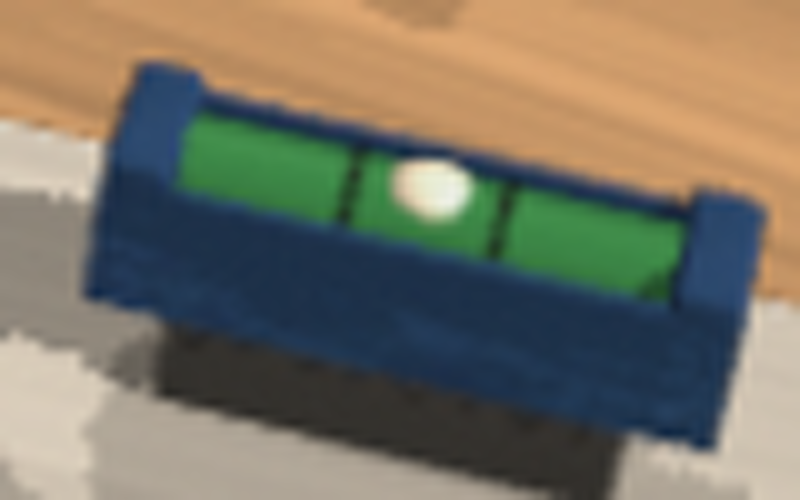

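```bash
python3 - <<'E'
from workcell import arm
print(arm.hand_in()); s=arm.get_state(); print(s["time"],s["force"],s["finger_gap"])
E
```

```text
the job is handed in; nothing more can be done
None
the job is handed in; nothing more can be done
```

I moved the blue level from the case into the slot on the tilted plate and let it go. I then gripped the orange knob, pressed it to its stop and turned it about 1.4 rad clockwise. The job was handed in at about 19.7 s with the knob still held down; the hand-in gives no verdict.

**Last checks**
- **Bubble:** in the last scene picture it sat about 0.5 mm from the middle, judged by eye, after more than 1 s of settling.
- **Knob:** I measured 25 N upward on the tool, against about 13 N for the spring at its stop. Pushing 1 mm further moved the tool only 0.3 mm, so the knob is at the bottom stop. The fingers held it at an opening of about 35 mm, slightly under its nominal 38 mm.
- **Level:** in the pictures its underside sat flush on the shoe block and it moved with the plate. I could only judge this to about 1 mm.
- **Bystanders:** in the last full picture the hood, filters, bowl and trigger stood where they started.

**What went wrong or disagreed**
- **Camera offset:** the top camera was about 4 to 5 mm off from the robot's frame. I corrected for this using the level held in the gripper.
- **First insertion:** the foot hit the slot's rim at 13 N. Shifting it about 2 mm let it drop in.
- **Push-down:** the check push with shut fingers slid about 4 mm sideways and reached 53 N before I backed off. Nothing visibly moved.
- **Sideways force:** about 12 N remained on the knob grip at the end.

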